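Move oat slabs from the cooling rack to the delivery tray and close its end bar

ROBOT

A 6-joint arm with a two-finger parallel gripper is mounted at the origin on the work surface. World frame = base frame: x ahead of the robot, y to its left, z up, the work surface at z = 0. Lengths are in m, angles in rad, forces in N, time in s.
With the tool pointing down it reaches from about 0.35 to 1 m from the base axis. Payload 7.1 kg.
Tool frame: the origin (TCP) lies between the finger pads; the fingertips stand 14 mm ahead of it and the grasp point (between the pads) lies 5 mm behind it (ctrl.nose_length is the distance from the TCP to the fingertips, in m); z points along the fingers, y is the line along which they close (so a half turn about z gives the same grasp; the last joint's range is limited). The gripper opens to 85 mm and grips with 20 to 120 N. Pads are 22 mm wide; open, the fingers measure 114 mm over their backs; the gripper's body (76 mm by 85 mm) begins 54 mm behind the grasp point. The pads swing forward as they close: fully open they stand 13 mm farther back than shut.
Start: joints at [1.091, 0.423, 1.63, -0, 1.089, -0.019], TCP at [0.278, 0.56, 0.216] pointing down, gripper open.
Joint ranges: [-3, 3], [-0.9, 2.11], [0.09, 2.58], [-1.31, 4.45], [0.11, 2.69], [-2.54, 2.54]. Speed limits (rad/s): [2.39, 2.39, 3.01, 3.14, 3.14, 3.14].

INTERFACE

Orientations are given as [roll, pitch, yaw] about the fixed x, y, z axes, in that order (R = Rz(yaw) Ry(pitch) Rx(roll)).
In Python, from cell import ctrl gives the robot as it stands. The module is installed in compiled form; this text tells all that it offers.
- The arm moves only by the tool jog_arm, never from a script. Its argument "plan" is a list of rows, each a list of 4 numbers: the shift along the tool's x, y, z in m, then the turn about the tool's z in degrees. A call has 1 to 10 rows; each row shifts and turns the commanded pose from where the row before left it, along the tool's axes as they then stand; what a row does not reach is not made up. A row lasts 1/12 s, in which the tool goes at most 41.7 mm and 7.16 degrees, less where a joint would pass 70% of its speed; a pose out of reach is approached as far as the arm can. A call is refused whole if a number of a shift passes 0.0417 or a number of a turn 7.16, either way. A call with a gripper value outside its range is refused whole. "jaw" is the finger opening in m, from 0 to 0.0854, set as the call begins (left out, the last holds). The fingers move at their own pace and stop on an object; "grip_force" is the grip in N (left out, the last holds). Time passes only in rows, so rows that do not move let the fingers close. It gives the time, the measured TCP pose, the force, the opening and the grip force at its end, in the units of the state.
- ctrl.get_obs(): the state, without advancing time (a new reading comes with each control period).
- ctrl.snapshot(name): name is "scene" or "side" or "wrist"; returns (picture, depth): 400x640x3 uint8, red, green, blue; 400x640 float32, m along the optical axis (not along the pixel's ray), 0 where there is no reading.
- ctrl.calibration(name): a dict with "fx", "fy", "cx", "cy" (pixels), "R" (3x3) and "t" (3): a world point X has camera coordinates R X + t. Camera axes: x right, y down, z forward; pixel columns grow to the right and rows downward; lengths in m; the calibration is good to about 2 mm. A picture is of the moment at which its call begins: read the wrist's pose just before it. calibration takes no time and is no camera call; for the wrist camera it gives the pose at the moment of the call.
- ctrl.finish_job(): hands the job in; it is judged then, once.
The state is a dict: "time_s": time; "qpos": joint angles; "joint_vel": joint speeds; "tau": joint torques, N m; "tool_pos": TCP position; "ee_rot": TCP orientation; "contact_force": force on the tool from outside, world axes, zero at the start; "ft_torque": the same for the moment, N m; "opening": finger opening in m; "grip_force": force on a finger pad.
Only numpy, scipy, OpenCV 4.12 (cv2) and the standard library are available. Lean on these libraries where they do the work, as an engineer would, in place of code of your own. Each camera call takes 0.05 s, during which the arm holds its last target. There are 200 camera calls.

TASK

Draw the delivery tray's end bar fully open, then use the turner to slide under each oat slab on the cooling rack, lift it and lay it flat on the tray's runners between the upturned stops and the bar, keeping the gripper's fingers off the food. When all the slabs are on the tray, slide the end bar up gently until it presses on them and they sit against the stops, and leave it there. Finish with the turner lying with its blade flat on the small white board, and leave the other things on the bench undisturbed.

Things in the scene. Friction and masses are not known exactly. Their poses are not given: they have to be found in the camera images.
- turner: offset turner (spatula), 0.2 kg. Steel blade 100 x 46 mm, 2.5 mm thick, black handle raised on a crank. Origin: centre of the blade's underside; +x points to the blade's tip, z up. The crank (16 mm wide) rises at the heel from x = -50 to -73 mm. Centre of mass about 28 mm behind the origin; it stands by itself on its blade.
- turner_grip (a point): the place to grip, across the turner's level handle (18 mm wide, 22 mm tall, from 71 to 181 mm behind the blade's centre): 100 mm behind the blade's centre, 58 mm above the blade's underside, at the handle's mid-height
- board: small white cutting board fixed on the bench, 170 (x) x 140 (y) x 6 mm, where the turner lies at first and belongs at the end. Origin: centre of its underside.
- rack: dark steel cooling rack, fixed; base 120 (x) x 310 (y) x 4 mm, with three lanes 98 mm apart in y. Each lane has two runners along x, 8 mm wide, 36 mm either side of its middle, tops 20 mm above the bench. Under a slab is thus a channel 64 mm wide and 16 mm high for the blade, which goes in along +x from the -x end (on the robot's left). Origin: centre of its underside.
- rack_slot1 (a point): middle of the rack's middle lane, at the height of the runners' tops
- tray: aluminium delivery tray, fixed; base 4 mm thick from x = -57 to 148 mm, 334 mm wide in y, rims 24 mm high on the y sides, lanes and runners as on the rack. At the -x end (on the robot's left, where the blade goes in along +x) each runner turns up in a stop, 10 mm high, from x = -52 to -44 mm; the blade passes between a lane's two stops. Origin: on the bench, z up.
- tray_slot0 (a point): centre of the underside of a slab that sits against the stops in the tray's lane at y = -98 mm; tray x = 0, 20 mm above the bench
- tray_slot1 (a point): the same for the middle lane (y = 0)
- tray_slot2 (a point): the same for the lane at y = +98 mm
- bar (a joint): position of the tray's end bar, m: 0 = fully open (away from the stops), growing as it slides in the tray's -x direction towards the stops; at 0.060 it just holds slabs that sit against the stops; end of travel 0.075. It stays where it is left (about 1.5 N of friction).
- bar_tab (a point): middle of the black upright tab on the end bar: 12 mm (tray x) x 34 mm (tray y), from 32 to 72 mm above the bench; this point is 55 mm up. The steel bar is 12 mm thick in tray x and spans the tray 24 to 34 mm above the bench; its face towards the slabs is 6 mm from this point.
- slab0: square baked oat slab, 88 x 88 mm, 12 mm thick, 0.1 kg, too wide for the gripper. Origin: centre of its underside; z up. None if there is no such slab this time.
- slab1: square baked oat slab, 88 x 88 mm, 12 mm thick, 0.1 kg, too wide for the gripper. Origin: centre of its underside; z up. None if there is no such slab this time.
- slab2: square baked oat slab, 88 x 88 mm, 12 mm thick, 0.1 kg, too wide for the gripper. Origin: centre of its underside; z up. None if there is no such slab this time.
There are look-alikes about, which are no part of the job. There is more than one size of the turner; the one meant has the size given above.

How it is judged:
By the outcome, as a careful person would: the job done as asked, in the order asked, and still so for the second after the job is handed in, with the robot touching nothing.
Of slab0, slab1, slab2 only 2 to 3 are there at a start; the rules pass over those that are not, and their reading is None.
At some moment in a run one of turner may be knocked a few centimetres aside while the robot is not near it.
It also fails if it takes over 208 s, if anything falls off the work surface, if the arm or the gripper's body presses on something with over 40 N, if the wrist force passes 120 N, or if a joint passes its speed limit or range.

## Working session

There is one attempt and no reset: what is moved stays moved. The work goes in short steps, Python scripts to look and compute and a tool call to move; the robot and the scene stay as the last step left them, time stands still between calls to the robot, and variables do not carry over. Pictures are saved under pics/ and viewed, at most 14 in all, crops included, and the job is handed in when it is done.

Besides the shell and the picture viewer there is one more tool, called after "Emit:" as a command line: name --pt "numbers of a row" for each row, then --argument value for the rest. jog_arm: Moves the arm, as the interface text tells. Its arguments: {"type":"object","properties":{"plan":{"type":"array","items":{"type":"array","items":{"type":"number"}}},"jaw":{"type":"number"},"grip_force":{"type":"number"}},"required":["plan"]}

```bash
mkdir -p pics; ls; cat > h.py <<'E'
import numpy as np, cv2
from cell import ctrl
def snap(n):
    c=ctrl.calibration(n); p,d=ctrl.snapshot(n); return p,d,c
def world(u,v,z,c):  # depth->world
    X=np.array([(u-c['cx'])/c['fx']*z,(v-c['cy'])/c['fy']*z,z]); R=np.array(c['R']); return R.T@(X-np.array(c['t']))
def plane(u,v,h,c):  # ray onto z=h
    R=np.array(c['R']); o=-R.T@np.array(c['t']); d=R.T@np.array([(u-c['cx'])/c['fx'],(v-c['cy'])/c['fy'],1.]); return o+d*(h-o[2])/d[2]
def cloud(d,c):
    v,u=np.mgrid[0:d.shape[0],0:d.shape[1]]
    X=np.stack([(u-c['cx'])/c['fx']*d,(v-c['cy'])/c['fy']*d,d],-1)
    return (X-np.array(c['t']))@np.array(c['R'])
def save(p,n): cv2.imwrite('pics/'+n,p[...,::-1])
E
python3 - <<'E'
from h import *
print(ctrl.get_obs())
for n in ('scene','side','wrist'):
    p,d,c=snap(n); save(p,n+'0.png'); np.savez(n+'0.npz',p=p,d=d,**c)
    R=np.array(c['R']); print(n,c['fx'],-R.T@c['t'],R[2])
E
```

```text
pics
{'time_s': 0.0, 'qpos': array([ 1.09100618e+00,  4.23876798e-01,  1.63071742e+00, -4.83288228e-07,
        1.08860237e+00, -1.90017357e-02]), 'joint_vel': array([ 0.00276029,  0.00153162,  0.00065564,  0.00149246, -0.00081619,
        0.00011009]), 'tau': array([-6.36347268e-04, -5.57380199e+01, -2.81741989e+01, -1.15023354e-04,
        7.27196893e-03, -1.20017489e-05]), 'tool_pos': array([0.2776143 , 0.55930057, 0.21521249]), 'ee_rot': array([-3.13998900e+00, -3.00479800e-05,  2.68080444e+00]), 'contact_force': array([-0.247965  ,  1.2013088 ,  0.19568282]), 'ft_torque': array([-0.00718732, -0.01655911,  0.009758  ]), 'grip_force': 0.0, 'opening': 0.08571808252267939}
scene 448.56397111377316 [1.0277005  0.29253696 1.11041797] [-0.45936563 -0.21256098 -0.86243901]
side 477.00611827386797 [-0.04122739 -0.78180821  0.77702394] [ 0.4067691   0.69062037 -0.59798195]
wrist 296.8718840843272 [0.20582549 0.59552829 0.37259716] [ 0.279898   -0.14050698 -0.949692  ]
```

View pics/scene0.png

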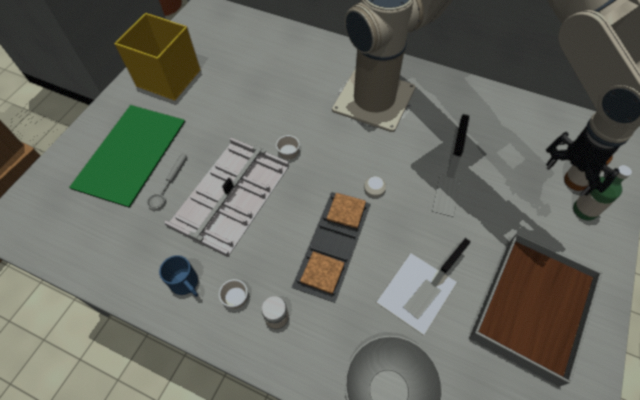

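View pics/side0.png

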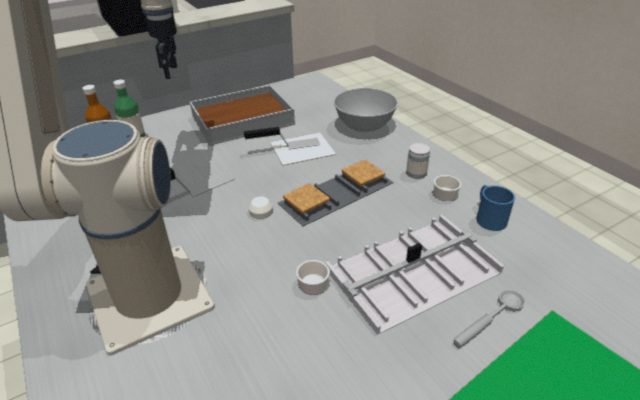

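The scene view shows two slabs on the rack, at (347,211) and (322,272), with the middle lane empty. The tray is around (230,195), and its bar's black tab is at (228,186).

Turner candidates: the one on the white board with its blade at (425,300) and handle at (455,258), and a larger look-alike on the bench with its blade at (445,200) and handle at (461,135). The ladle at (170,180) isn't a turner. I choose the one on the board and will check its size next.

```bash
cat > m.py <<'E'
from h import *
import sys
def rect(P):
    r=cv2.minAreaRect(P[:,:2].astype(np.float32)*1000); return np.round(r[0],1),np.round(r[1],1),round(r[2],1)
def big(m,n=1):
    k,l,s,_=cv2.connectedComponentsWithStats(m.astype(np.uint8)); o=np.argsort(-s[1:,4])[:n]+1
    return [l==i for i in o]
if __name__=='__main__':
  for n in ('scene','side'):
    f=np.load(n+'0.npz'); p=f['p']; d=f['d']; c={k:f[k] for k in f.files}
    X=cloud(d,c); hsv=cv2.cvtColor(p,cv2.COLOR_RGB2HSV).astype(int); H,S,V=hsv[...,0],hsv[...,1],hsv[...,2]
    z=X[...,2]; ok=(d>0)
    print(n,'bench z',np.median(z[ok&(abs(z)<.02)]))
    roi=ok&(X[...,0]>.2)&(X[...,0]<1)&(X[...,1]>-.5)&(X[...,1]<.6)
    sl=roi&(S>90)&(H<25)&(z>.026)&(z<.04)
    for m in big(sl,3): print('slab',m.sum(),rect(X[m]),np.median(z[m]))
    dk=roi&(V<90)&(z<.028)&(z>-.004)
    for m in big(dk,3): print('dark low',m.sum(),rect(X[m]),np.median(z[m]))
    bl=roi&(V<60)&(z>.03)&(z<.09)
    for m in big(bl,4): v,u=np.nonzero(m);print('black hi',m.sum(),u.mean().round(),v.mean().round(),rect(X[m]),np.percentile(z[m],[5,50,95]).round(3))
    wh=roi&(S<40)&(V>185)&(z<.03)
    for m in big(wh,4): v,u=np.nonzero(m);print('white',m.sum(),u.mean().round(),v.mean().round(),rect(X[m]),np.median(z[m]).round(3))
    for nm,s in (('turner',np.s_[225:345,370:490]),('tray',np.s_[130:260,160:300])) if n=='scene' else ():
        cv2.imwrite(f'pics/{nm}.png',cv2.resize(p[s][...,::-1],None,fx=4,fy=4,interpolation=cv2.INTER_CUBIC))
E
python3 m.py
```

```text
scene bench z 0.0001561290898662719
slab 3361 (array([491. , 567.3]), array([ 92. , 277.5]), 84.2) 0.03474610227188548
slab 1118 (array([637.1, 105. ]), array([89.5, 88.6]), 3.0) 0.03151161812250881
slab 861 (array([443.4,  89.6]), array([86.9, 87.9]), 7.0) 0.03163038454781088
dark low 3285 (array([365. , 491.4]), array([591.1, 296.2]), 34.2) 0.0005852572934470467
dark low 2459 (array([543. ,  92.4]), array([308.2, 118.3]), 4.6) 0.004522288041671747
dark low 167 (array([ 790. , -240.9]), array([21.3, 60.7]), 66.5) 0.009705496691821596
black hi 352 529.0 249.0 (array([365.8, 567.3]), array([71.1, 42.1]), 81.5) [0.032 0.036 0.051]
black hi 285 455.0 256.0 (array([473.7, 398.8]), array([ 17. , 107.4]), 72.5) [0.065 0.075 0.078]
black hi 266 171.0 266.0 (array([ 792.3, -239.8]), array([25.9, 65. ]), 71.0) [0.033 0.056 0.079]
black hi 167 492.0 342.0 (array([629.6, 532.6]), array([125.5,  59.5]), 49.9) [0.031 0.04  0.049]
white 1 410.0 257.0 (array([492.6, 297.1]), array([0., 0.]), 0.0) 0.001
white 1 414.0 259.0 (array([495.3, 308.7]), array([0., 0.]), 0.0) 0.005
white 1 416.0 261.0 (arra
[... 478 characters left out ...]
0077
dark low 345 (array([475.3, 515.2]), array([ 76.6, 295.5]), 71.0) 0.019518272951226236
dark low 325 (array([438.3,  84. ]), array([ 91.6, 110.4]), 5.7) 0.005921461619722243
black hi 258 261.0 132.0 (array([469.5, 395.1]), array([ 21.1, 105.4]), 72.3) [0.059 0.07  0.078]
black hi 199 414.0 253.0 (array([ 521.5, -242.4]), array([12.4, 32.4]), 86.6) [0.038 0.059 0.073]
white 4011 423.0 288.0 (array([ 515.7, -295.8]), array([103.6, 324.6]), 87.1) 0.004
white 949 305.0 149.0 (array([580.4, 347.4]), array([156.6, 170.4]), 78.2) 0.007
white 599 359.0 267.0 (array([ 423.9, -175.3]), array([84.7, 72.6]), 89.1) 0.004
white 473 393.0 251.0 (array([ 520.7, -180.5]), array([88.7, 68.6]), 86.7) 0.004
```

View pics/turner.png

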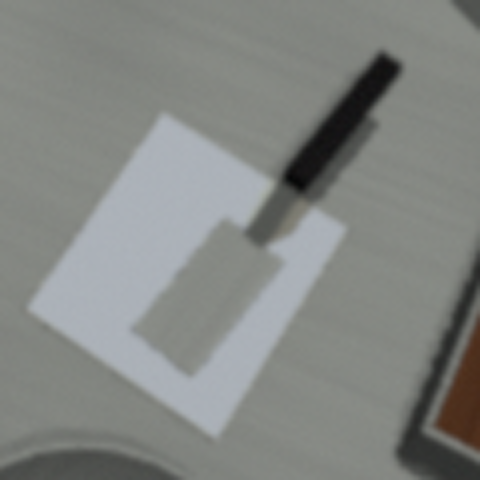

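View pics/tray.png

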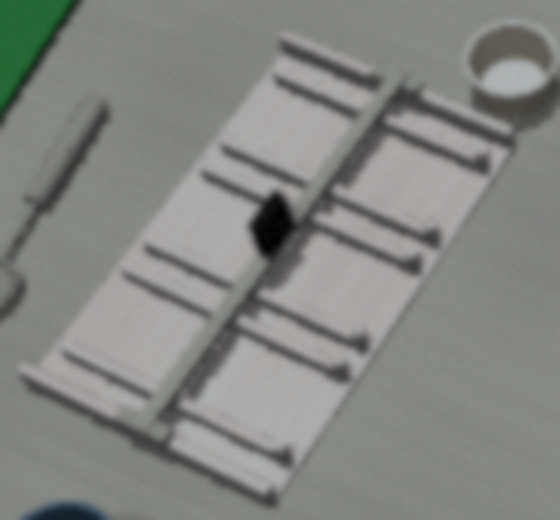

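The turner crop shows a blade about 100 × 46 with a 107 × 17 mm black handle, lying on the white board, so it's the right one. The tray crop shows the bar half closed, with the stops at the right end of the picture. Next I work out the poses.

```bash
cat > fit.py <<'E'
from m import *
D={n:np.load(n+'0.npz') for n in('scene','side')}
c={k:D['scene'][k] for k in D['scene'].files}
def pc(pts,off,h): return np.array([plane(a/4+off[0],b/4+off[1],h,c)[:2] for a,b in pts])*1000
b=pc([(228,218),(285,262),(190,378),(132,328)],(370,225),.0085)
print('blade',b.round(0).tolist(),b.mean(0), [np.linalg.norm(b[i]-b[(i+1)%4]).round(1) for i in range(4)])
hc=np.array([471.6,397.]); v=b.mean(0)-hc; print('dir from handle',np.degrees(np.arctan2(v[1],v[0])),np.linalg.norm(v))
w=pc([(163,112),(346,230),(217,438),(28,308)],(370,225),.006)
print('board',w.mean(0),[np.linalg.norm(w[i]-w[(i+1)%4]).round(1) for i in range(4)],[np.degrees(np.arctan2(*(w[i+1]-w[i])[::-1])).round(1) for i in range(3)])
t=pc([(515,138),(275,498),(25,368),(285,38)],(160,130),.024)
print('tray corners',t.round(0).tolist(),[np.linalg.norm(t[i]-t[(i+1)%4]).round(1) for i in range(4)],[np.degrees(np.arctan2(*(t[i+1]-t[i])[::-1])).round(1) for i in range(3)])
# runner stops tops (z=.030): stop corners in crop
s=pc([(483,155),(436,232),(418,260),(365,338),(345,368),(288,452)],(160,130),.030)
print('stops',s.round(0).tolist(),s.mean(0),np.degrees(np.arctan2(*(s[0]-s[-1])[::-1])))
for n in D:
    cc={k:D[n][k] for k in D[n].files}; p=D[n]['p']; X=cloud(D[n]['d'],cc); V=p.max(-1)
    m=(V<70)&(X[...,2]>.036)&(X[...,2]<.078)&(abs(X[...,0]-.52)<.08)&(abs(X[...,1]+.24)<.08)
    print(n,'tab',m.sum(),rect(X[m]),X[m].mean(0))
E
python3 fit.py
```

```text
blade [[538.0, 358.0], [551.0, 400.0], [648.0, 369.0], [633.0, 325.0]] [592.35539003 362.93189858] [np.float64(44.4), np.float64(101.2), np.float64(45.7), np.float64(99.9)]
dir from handle -15.755080354854648 125.46911873606217
board [579.46286501 345.42084634] [np.float64(138.0), np.float64(165.4), np.float64(137.0), np.float64(166.9)] [np.float64(77.4), np.float64(-12.0), np.float64(-102.0)]
tray corners [[370.0, -127.0], [694.0, -140.0], [681.0, -346.0], [359.0, -330.0]] [np.float64(324.5), np.float64(206.6), np.float64(322.7), np.float64(203.4)] [np.float64(-2.4), np.float64(-93.6), np.float64(177.1)]
stops [[397.0, -139.0], [470.0, -139.0], [496.0, -139.0], [566.0, -143.0], [593.0, -144.0], [663.0, -147.0]] [ 530.79119528 -141.65671402] 178.28055042277808
scene tab 109 (array([ 524.4, -237.5]), array([13.4, 34.6]), 89.6) [ 0.52601034 -0.23559717  0.05857807]
side tab 197 (array([ 521.5, -242.4]), array([12.4, 32.4]), 86.6) [ 0.51908633 -0.24404491  0.0580095 ]
```

```bash
cat > go.py <<'E'
# usage: go.py x y z yawdeg nrows  (mm, deg): prints rows from the measured pose to the target
import sys,json
from h import *
def rows(x,y,z,yaw,n):
    o=ctrl.get_obs(); p=o['tool_pos']*1000; w=np.degrees(o['ee_rot'][2]); T=np.array([x,y,z]); out=[]
    for i in range(n):
        k=n-i; d=(T-p)/k; dw=((yaw-w+180)%360-180)/k; a=np.radians(w)
        r=[np.cos(a)*d[0]+np.sin(a)*d[1], np.sin(a)*d[0]-np.cos(a)*d[1], -d[2]]
        r=[round(v*2)/2 for v in r]; t=round(-dw*2)/2
        out.append([round(v/1000,4) for v in r]+[t])
        p=p+np.array([np.cos(a)*r[0]+np.sin(a)*r[1], np.sin(a)*r[0]-np.cos(a)*r[1], -r[2]]); w-=t
    return out
if __name__=='__main__':
    o=ctrl.get_obs(); print('t',round(o['time_s'],1),(o['tool_pos']*1000).round(1),np.degrees(o['ee_rot']).round(1),'F',o['contact_force'].round(1),'op',round(o['opening'],4))
    x,y,z,w,n=map(float,sys.argv[1:6]); R=rows(x,y,z,w,int(n))
    for i in range(0,len(R),10): print(json.dumps(R[i:i+10]))
E
python3 go.py 525 -200 300 87 30
```

```text
t 0.1 [277.7 559.4 215.4] [-179.9   -0.   153.6] F [-0.3  0.6  0.1] op 0.0853
[[-0.0185, -0.019, -0.003, 2.0], [-0.0195, -0.0185, -0.003, 2.0], [-0.02, -0.0175, -0.003, 2.0], [-0.0205, -0.017, -0.003, 2.0], [-0.021, -0.016, -0.003, 2.5], [-0.022, -0.0155, -0.003, 2.0], [-0.0225, -0.0145, -0.003, 2.5], [-0.023, -0.0135, -0.003, 2.0], [-0.0235, -0.0125, -0.003, 2.5], [-0.024, -0.0115, -0.0025, 2.0]]
[[-0.0245, -0.011, -0.003, 2.5], [-0.0245, -0.01, -0.0025, 2.0], [-0.025, -0.009, -0.003, 2.5], [-0.0255, -0.008, -0.0025, 2.0], [-0.0255, -0.007, -0.003, 2.5], [-0.026, -0.006, -0.0025, 2.0], [-0.026, -0.005, -0.003, 2.5], [-0.0265, -0.0035, -0.0025, 2.0], [-0.0265, -0.003, -0.003, 2.5], [-0.0265, -0.0015, -0.0025, 2.0]]
[[-0.0265, -0.0005, -0.003, 2.5], [-0.0265, 0.0005, -0.0025, 2.0], [-0.0265, 0.0015, -0.003, 2.5], [-0.0265, 0.0025, -0.0025, 2.0], [-0.0265, 0.0035, -0.003, 2.5], [-0.026, 0.0045, -0.0025, 2.0], [-0.026, 0.0055, -0.003, 2.5], [-0.026, 0.0065, -0.0025, 2.0], [-0.0255, 0.0075, -0.003, 2.5], [-0.0255, 0.0085, -0.0025, 2.0]]
```

Emit:
jog_arm --pt "0 0 -0.008 6.6" --pt "0 0 -0.008 6.6" --pt "0 0 -0.008 6.7" --pt "0 0 -0.008 6.6" --pt "0 0 -0.008 6.7" --pt "0 0 -0.008 6.6" --pt "0 0 -0.008 6.7" --pt "0 0 -0.008 6.7" --pt "0 0 -0.008 6.7" --pt "0 0 -0.008 6.7"

```text
time_s: 0.98
tool_pos: [0.2778, 0.5596, 0.2961]
ee_rot: [-3.141, 0.001, 1.513]
contact_force: [0.9, 0.6, -0.2]
opening: 0.0854
grip_force: 0.0
```

```bash
python3 go.py 525 -200 300 87 30
```

```text
t 1.0 [277.8 559.6 296.1] [-180.     0.    86.7] F [ 0.9  0.6 -0.2] op 0.0854
[[-0.025, 0.0095, 0.0, 0.0], [-0.025, 0.0095, 0.0, 0.0], [-0.025, 0.0095, 0.0, 0.0], [-0.025, 0.0095, 0.0, 0.0], [-0.025, 0.0095, 0.0, 0.0], [-0.025, 0.0095, 0.0, 0.0], [-0.0245, 0.01, 0.0, 0.0], [-0.025, 0.0095, 0.0, 0.0], [-0.0245, 0.01, 0.0, 0.0], [-0.025, 0.0095, 0.0, 0.0]]
[[-0.0245, 0.01, 0.0, 0.0], [-0.025, 0.0095, 0.0, 0.0], [-0.0245, 0.01, 0.0, 0.0], [-0.025, 0.0095, 0.0, 0.0], [-0.0245, 0.01, 0.0, 0.0], [-0.025, 0.0095, -0.0005, 0.0], [-0.0245, 0.01, 0.0, 0.0], [-0.025, 0.0095, -0.0005, 0.0], [-0.0245, 0.01, 0.0, 0.0], [-0.025, 0.0095, -0.0005, 0.0]]
[[-0.0245, 0.01, 0.0, 0.0], [-0.025, 0.0095, -0.0005, 0.0], [-0.0245, 0.01, 0.0, 0.0], [-0.025, 0.0095, -0.0005, 0.0], [-0.0245, 0.01, 0.0, 0.0], [-0.025, 0.0095, -0.0005, 0.0], [-0.0245, 0.01, 0.0, 0.0], [-0.025, 0.0095, -0.0005, 0.0], [-0.0245, 0.01, 0.0, 0.0], [-0.025, 0.0095, -0.0005, -0.5]]
```

Emit:
jog_arm --pt "-0.032 0.02 0 0" --pt "-0.032 0.02 0 0" --pt "-0.032 0.02 0 0" --pt "-0.032 0.02 0 0" --pt "-0.032 0.02 0 0" --pt "-0.032 0.02 0 0" --pt "-0.032 0.02 0 0" --pt "-0.032 0.02 0 0" --pt "-0.032 0.02 0 0" --pt "-0.032 0.02 0 0"

```text
time_s: 1.82
tool_pos: [0.4612, 0.228, 0.296]
ee_rot: [-3.141, 0.0, 1.519]
contact_force: [1.6, 0.4, 0.2]
opening: 0.0858
grip_force: 0.0
```

Emit:
jog_arm --pt "-0.032 0.02 0 0" --pt "-0.032 0.02 0 0" --pt "-0.032 0.02 0 0" --pt "0 0 0 0" --pt "0 0 0 0" --pt "0 0 0 0"

```text
time_s: 2.32
tool_pos: [0.5154, 0.1307, 0.2957]
ee_rot: [-3.141, -0.0, 1.517]
contact_force: [-0.4, -0.1, -0.2]
opening: 0.0856
grip_force: 0.0
```

```bash
python3 - <<'E'
from h import *
p,d,c=snap('wrist'); save(p,'wrack.png'); np.savez('wrack.npz',p=p,d=d,**c)
print(ctrl.get_obs()['tool_pos'])
E
python3 go.py 525 -200 300 87 12
```

```text
[0.51521472 0.13127784 0.29579787]
t 2.4 [515.2 131.3 295.8] [-180.   -0.   87.] F [ 0.2  0.3 -0.2] op 0.0856
[[-0.0275, 0.0025, -0.0005, 0.0], [-0.0275, 0.002, -0.0005, 0.0], [-0.0275, 0.0025, -0.0005, 0.0], [-0.0275, 0.002, -0.0005, 0.0], [-0.0275, 0.0025, -0.0005, 0.0], [-0.0275, 0.002, 0.0, 0.0], [-0.0275, 0.0025, -0.0005, 0.0], [-0.0275, 0.002, 0.0, 0.0], [-0.0275, 0.0025, -0.0005, 0.0], [-0.0275, 0.002, 0.0, 0.0]]
[[-0.0275, 0.0025, -0.0005, 0.0], [-0.028, 0.002, 0.0, 0.0]]
```

View pics/wrack.png

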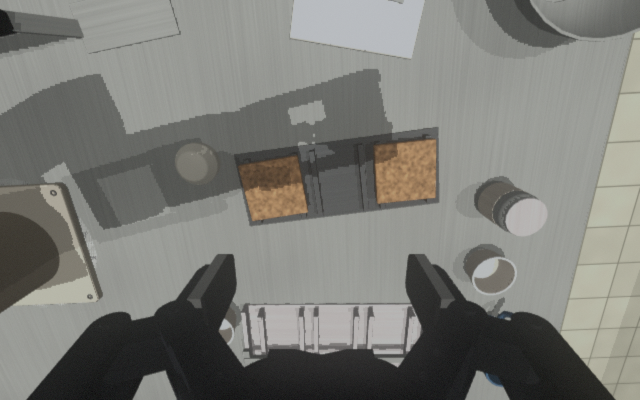

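The wrist view shows slabs at (273,187) and (406,170) with the rack's base around them. The middle lane at (340,180) is empty.

```bash
python3 - <<'E'
from m import *
f=np.load('wrack.npz'); p=f['p']; c={k:f[k] for k in f.files}; X=cloud(f['d'],c)
hsv=cv2.cvtColor(p,cv2.COLOR_RGB2HSV).astype(int); H,S,V=hsv[...,0],hsv[...,1],hsv[...,2]; z=X[...,2]
roi=np.zeros(V.shape,bool); roi[110:240,225:450]=1
for m in big(roi&(S>90)&(H<25)&(z>.02),2):
    v,u=np.nonzero(m); P=np.array([plane(a,b,.032,c) for a,b in zip(u,v)]); print('slab',rect(P),np.median(z[m]))
m=roi&(z>.0015)&(z<.04)&(V<110)|roi&(z>.0025)&(z<.04)
m=big(m)[0]; print('rack',rect(X[m]),'bench',np.median(z[roi&(abs(z)<.003)]))
# runner ridges in middle lane
m2=roi&(z>.014)&(z<.024)
for m in big(m2,6): print(m.sum(),rect(X[m]),np.median(z[m]))
E
```

```text
slab (array([636.2, 105.2]), array([87.5, 88.1]), 3.6) 0.031350368727794335
slab (array([443.6,  89.7]), array([87.2, 87.7]), 6.8) 0.03138914145184773
rack (array([541.2,  91.9]), array([309.8, 121.1]), 4.3) bench -0.00041639882526782224
376 (array([577.4,  94.8]), array([  8.2, 103.3]), 4.6) 0.019269110522312186
360 (array([505.7,  88.8]), array([  8. , 103.9]), 4.6) 0.019240715903859302
32 (array([483.6,  39.9]), array([9. , 7.8]), 87.1) 0.01924845154087491
30 (array([669.2, 151.9]), array([11.4,  4.7]), 1.0) 0.01895190996572426
30 (array([607.2,  50. ]), array([7.7, 9. ]), 3.3) 0.0190788724867516
29 (array([403.8, 130.4]), array([8.9, 5.2]), 6.3) 0.01927623820095723
```

Emit:
jog_arm --pt "-0.02 0.001 0 0" --pt "-0.02 0.001 0 0" --pt "-0.02 0.001 0 0" --pt "-0.02 0.001 0 0" --pt "-0.02 0.001 0 0" --pt "-0.02 0.001 0 0" --pt "-0.02 0.001 0 0" --pt "-0.02 0.001 0 0" --pt "-0.02 0.001 0 0" --pt "-0.02 0.001 0 0"

```text
time_s: 3.2
tool_pos: [0.515, -0.0688, 0.2961]
ee_rot: [-3.142, -0.0, 1.521]
contact_force: [-0.2, -0.0, -0.1]
opening: 0.0854
grip_force: 0.0
```

Emit:
jog_arm --pt "-0.01 0 0 0" --pt "0 0 0 0" --pt "0 0 0 0" --pt "0 0 0 0"

```text
time_s: 3.53
tool_pos: [0.5147, -0.0782, 0.296]
ee_rot: [-3.141, -0.0, 1.519]
contact_force: [0.2, 0.7, -0.3]
opening: 0.0854
grip_force: 0.0
```

```bash
python3 - <<'E'
from h import *
p,d,c=snap('wrist'); save(p,'wtray.png'); np.savez('wtray.npz',p=p,d=d,**c)
print(ctrl.get_obs()['tool_pos'])
E
```

```text
[ 0.51470144 -0.07825338  0.29600742]
```

View pics/wtray.png

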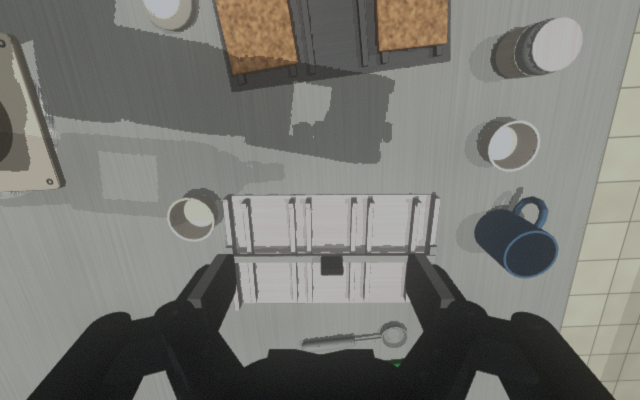

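The wrist view shows the whole tray. The stops are along its top edge (v≈200), the bar is at v≈250 and the black tab is at (332,265).

```bash
python3 - <<'E'
from m import *
f=np.load('wtray.npz'); p=f['p']; c={k:f[k] for k in f.files}; X=cloud(f['d'],c); V=p.max(-1)
z=X[...,2]; roi=np.zeros(V.shape,bool); roi[185:312,215:445]=1
for nm,lo,hi,n in(('runner',.015,.022,12),('stop',.0265,.033,12),('tab',.06,.08,1)):
    for m in big(roi&(z>lo)&(z<hi),n):
        if m.sum()>6: print(nm,m.sum(),rect(X[m]),np.median(z[m]).round(4))
m=roi&(z>.0265)&(z<.036)&(X[...,1]>-.27)&(X[...,1]<-.2); print('bar',rect(X[m]))
m=roi&(z>.002)&(z<.04)&(X[...,1]>-.16); print('edge base y',[ (x,round(X[m&(abs(X[...,0]-x/1000)<.01)][:,1].max(),4)) for x in (380,450,530,610,680)])
E
```

```text
runner 276 (array([ 658.5, -198.2]), array([89.8,  8.4]), 87.3) 0.0192
runner 267 (array([ 391.5, -186.6]), array([92.3,  8.2]), 87.2) 0.0191
runner 256 (array([ 587. , -194.4]), array([89.6,  8.5]), 87.4) 0.0192
runner 241 (array([ 560.8, -198.1]), array([79.6,  8.2]), 87.4) 0.0192
runner 240 (array([ 462.9, -194.8]), array([78.9,  8.1]), 87.3) 0.0193
runner 225 (array([ 488.7, -195.9]), array([79.,  8.]), 87.8) 0.0193
runner 206 (array([ 582.2, -297. ]), array([80.8,  8.5]), 87.6) 0.0193
runner 205 (array([ 386.7, -287.5]), array([78.3,  8.6]), 87.1) 0.0192
runner 201 (array([ 556.1, -295.7]), array([80.1,  7.8]), 86.9) 0.0192
runner 192 (array([ 458.4, -291.6]), array([78.5,  8.1]), 87.4) 0.0193
runner 183 (array([ 483.9, -292.5]), array([79. ,  6.9]), 86.4) 0.0193
runner 95 (array([ 684.2, -194.6]), array([91.4,  6.6]), 83.7) 0.0186
stop 599 (array([ 500.5, -237.6]), array([ 24. , 293.2]), 84.5) 0.0313
stop 89 (array([ 684.1, -235.8]), array([18.3, 18.9]), 77.5) 0.0312
stop 31 (array([ 393.5, -144.3]), array([8. , 7.2]), 87.6) 0.0293
stop 29 (array([ 491.2, -148.8]), array([6.9, 7.7]), 87.3) 0.0292
stop 29 (array([ 660.2, -156.5]), array([8.1, 8.2]), 82.9) 0.0293
stop 29 (array([ 465.4, -148.1]), array([8.2, 7.8]), 86.8) 0.029
stop 28 (array([ 562.6, -151.8]), array([7.5, 7.4]), 88.8) 0.0291
stop 26 (array([ 588.5, -153.5]), array([6.8, 7.3]), 87.4) 0.0291
stop 15 (array([ 687.2, -254.4]), array([6.3, 8.1]), 81.8) 0.0315
stop 13 (array([ 620.7, -245.7]), array([7.4, 6.7]), 87.7) 0.0325
stop 11 (array([ 484.8, -240.6]), array([7.5, 6.4]), 81.4) 0.0327
stop 11 (array([ 449.3, -240. ]), array([12. ,  5.4]), 25.9) 0.0327
tab 247 (array([ 523.4, -239.7]), array([12.9, 32.7]), 86.6) 0.0706
bar (array([ 523.1, -235.9]), array([ 38.2, 337.3]), 88.5)
edge base y [(380, np.float64(-0.1346)), (450, np.float64(-0.1378)), (530, np.float64(-0.1345)), (610, np.float64(-0.1455)), (680, np.float64(-0.1486))]
```

Emit:
jog_arm --pt "-0.016 0.0017 0.014 0" --pt "-0.016 0.0017 0.014 0" --pt "-0.016 0.0017 0.014 0" --pt "-0.016 0.0017 0.014 0" --pt "-0.016 0.0017 0.014 0" --pt "-0.016 0.0017 0.014 0" --pt "-0.016 0.0017 0.014 0" --pt "-0.016 0.0017 0.014 0" --pt "-0.016 0.0017 0.014 0" --pt "-0.016 0.0017 0.014 0" --jaw 0.07

```text
time_s: 4.42
tool_pos: [0.5237, -0.2398, 0.1554]
ee_rot: [3.142, -0.0, 1.52]
contact_force: [0.5, -0.7, 0.5]
opening: 0.0702
grip_force: 0.0
```

```bash
python3 go.py 523.4 -239.7 55 87.3 10
```

```text
t 4.4 [ 523.7 -239.8  155.4] [180.   -0.   87.1] F [ 0.5 -0.7  0.5] op 0.0702
[[0.0, 0.0, 0.01, 0.0], [0.0, 0.0, 0.01, 0.0], [0.0, 0.0, 0.01, 0.0], [0.0, 0.0, 0.01, 0.0], [0.0, 0.0, 0.01, 0.0], [0.0, 0.0, 0.01, 0.0], [0.0, 0.0, 0.01, 0.0], [0.0, 0.0, 0.01, 0.0], [0.0, 0.0, 0.01, 0.0], [0.0, -0.0005, 0.0105, 0.0]]
```

Emit:
jog_arm --pt "0 0 0.0125 0" --pt "0 0 0.0125 0" --pt "0 0 0.0125 0" --pt "0 0 0.0125 0" --pt "0 0 0.0125 0" --pt "0 0 0.0125 0" --pt "0 0 0.0125 0" --pt "0 0 0.0125 0" --pt "0 0 0 0"

```text
time_s: 5.17
tool_pos: [0.5218, -0.2393, 0.0533]
ee_rot: [-3.138, -0.002, 1.519]
contact_force: [-0.6, -0.3, 0.1]
opening: 0.0699
grip_force: 0.0
```

Emit:
jog_arm --pt "0 0 0 0" --pt "0 0 0 0" --pt "0 0 0 0" --pt "0 0 0 0" --pt "0 0 0 0" --pt "0 0 0 0" --jaw 0.025 --grip_force 30

```text
time_s: 5.67
tool_pos: [0.5238, -0.2404, 0.0566]
ee_rot: [3.14, 0.001, 1.518]
contact_force: [-0.1, 0.3, 1.6]
opening: 0.0248
grip_force: 1.2
```

Emit:
jog_arm --pt "-0.007 0 0 0" --pt "-0.007 0 0 0" --pt "-0.007 0 0 0" --pt "-0.007 0 0 0" --pt "-0.007 0 0 0" --pt "-0.007 0 0 0" --pt "-0.007 0 0 0" --pt "-0.007 0 0 0" --pt "-0.006 0 0 0" --pt "0 0 0 0"

```text
time_s: 6.5
tool_pos: [0.5208, -0.3042, 0.0566]
ee_rot: [3.14, 0.002, 1.517]
contact_force: [1.9, -2.1, 6.3]
opening: 0.0255
grip_force: 2.9
```

Emit:
jog_arm --pt "-0.003 0 0 0" --pt "-0.003 0 0 0" --pt "-0.002 0 0 0" --pt "-0.001 0 0 0" --pt "0 0 0 0"

```text
time_s: 6.92
tool_pos: [0.52, -0.311, 0.0566]
ee_rot: [3.141, -0.001, 1.518]
contact_force: [1.3, 4.0, 7.8]
opening: 0.0251
grip_force: 4.0
```

```bash
python3 - <<'E'
from h import *
p,d,c=snap('scene'); q,e,g=snap('side'); print(ctrl.get_obs()['contact_force'])
a=cv2.resize(p[110:270,150:310],(480,480),interpolation=cv2.INTER_CUBIC); b=cv2.resize(q[200:360,320:480],(480,480)[:2],interpolation=cv2.INTER_CUBIC)
o=np.hstack([a,b]); save(cv2.resize(o,(800,400)),'bar1.png')
E
```

```text
[0.78410238 3.95145063 7.39227537]
```

View pics/bar1.png

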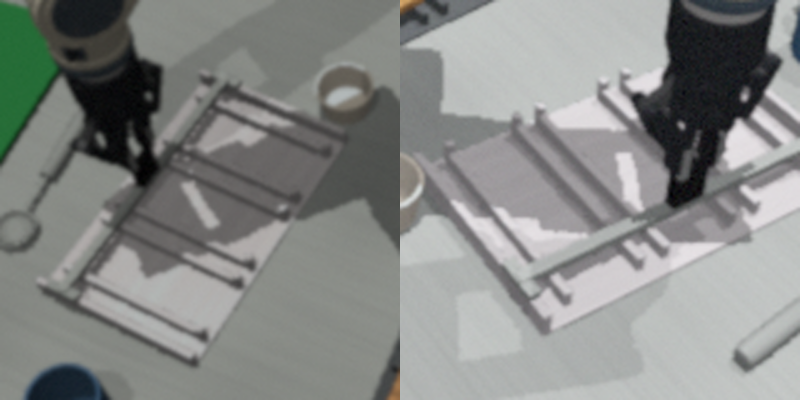

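The bar is now at the far end of the tray, with the tab between the fingers. I'll pull a little further to confirm it's at its end stop.

Emit:
jog_arm --pt "-0.002 0 0 0" --pt "-0.002 0 0 0" --pt "-0.002 0 0 0" --pt "0 0 0 0" --pt "0 0 0 0"

```text
time_s: 7.43
tool_pos: [0.5194, -0.3166, 0.0565]
ee_rot: [3.142, -0.001, 1.518]
contact_force: [0.6, 4.4, 8.5]
opening: 0.025
grip_force: 4.3
```

Emit:
jog_arm --pt "0.004 0 0 0" --pt "0 0 0 0" --pt "0 0 0 0" --pt "0 0 0 0" --pt "0 0 0 0" --pt "0 0 -0.01 0" --pt "0 0 -0.015 0" --pt "0 0 -0.02 0" --pt "0 0 -0.02 0" --pt "0 0 -0.02 0" --jaw 0.07

```text
time_s: 8.27
tool_pos: [0.5194, -0.3131, 0.1425]
ee_rot: [-3.142, 0.0, 1.518]
contact_force: [-0.5, -0.8, -0.4]
opening: 0.0701
grip_force: 0.0
```

Emit:
jog_arm --pt "0.02 0 -0.02 0" --pt "0.02 0 -0.02 0" --pt "0.02 0 -0.02 0" --pt "0.02 0 -0.02 0" --pt "0.02 0 -0.02 0" --pt "0.02 0 0 0" --pt "0 0 0 0" --pt "0 0 0 0" --pt "0 0 0 0"

```text
time_s: 9.02
tool_pos: [0.5256, -0.1936, 0.2411]
ee_rot: [-3.141, 0.0, 1.519]
contact_force: [-0.8, -0.4, -0.3]
opening: 0.0697
grip_force: 0.0
```

```bash
python3 - <<'E'
from m import *
p,d,c=snap('wrist'); X=cloud(d,c); z=X[...,2]
m=big((z>.06)&(z<.08)&(abs(X[...,0]-.52)<.06)&(X[...,1]>-.36)&(X[...,1]<-.2))[0]; print('tab',m.sum(),rect(X[m]),np.median(z[m]))
E
python3 go.py 496 391 160 163.5 30
```

```text
tab 319 (array([ 520.1, -307.8]), array([11.7, 33.1]), 86.8) 0.07068950049577753
t 9.1 [ 525.5 -193.8  240.8] [-180.    0.   87.] F [-0.2 -0.5  0.8] op 0.0701
[[0.0195, -0.002, 0.0025, -2.5], [0.0195, -0.001, 0.0025, -2.5], [0.0195, -0.0005, 0.0025, -2.5], [0.0195, 0.0005, 0.0025, -2.5], [0.0195, 0.0015, 0.0025, -2.5], [0.0195, 0.002, 0.0025, -2.5], [0.0195, 0.003, 0.0025, -2.5], [0.019, 0.004, 0.003, -2.5], [0.019, 0.005, 0.0025, -2.5], [0.0185, 0.0055, 0.003, -2.5]]
[[0.0185, 0.0065, 0.0025, -2.5], [0.018, 0.007, 0.003, -2.5], [0.018, 0.008, 0.0025, -2.5], [0.0175, 0.0085, 0.003, -2.5], [0.017, 0.0095, 0.0025, -2.5], [0.0165, 0.01, 0.003, -2.5], [0.016, 0.011, 0.0025, -2.5], [0.0155, 0.0115, 0.003, -2.5], [0.015, 0.0125, 0.0025, -2.5], [0.0145, 0.013, 0.003, -2.5]]
[[0.014, 0.0135, 0.0025, -2.5], [0.0135, 0.014, 0.003, -2.5], [0.013, 0.015, 0.0025, -2.5], [0.012, 0.0155, 0.003, -2.5], [0.0115, 0.016, 0.0025, -3.0], [0.0105, 0.0165, 0.003, -2.5], [0.01, 0.017, 0.0025, -3.0], [0.009, 0.017, 0.003, -2.5], [0.0085, 0.0175, 0.0025, -3.0], [0.007, 0.0185, 0.003, -2.5]]
```

Emit:
jog_arm --pt "0.029 -0.003 0 0" --pt "0.029 -0.003 0 0" --pt "0.029 -0.003 0 0" --pt "0.029 -0.003 0 0" --pt "0.029 -0.003 0 0" --pt "0.029 -0.003 0 0" --pt "0.029 -0.003 0 0" --pt "0.029 -0.003 0 0" --pt "0.029 -0.003 0 0" --pt "0.029 -0.003 0 0"

```text
time_s: 9.9
tool_pos: [0.5109, 0.0983, 0.2405]
ee_rot: [-3.141, 0.0, 1.517]
contact_force: [-0.3, -0.5, 0.9]
opening: 0.0702
grip_force: 0.0
```

Emit:
jog_arm --pt "0.029 -0.003 0 0" --pt "0.029 -0.003 0 0" --pt "0.029 -0.003 0 0" --pt "0.029 -0.003 0 0" --pt "0.029 -0.003 0 0" --pt "0.029 -0.003 0 0" --pt "0.029 -0.003 0 0" --pt "0.029 -0.003 0 0" --pt "0.029 -0.003 0 0" --pt "0.029 -0.003 0 0"

```text
time_s: 10.73
tool_pos: [0.4967, 0.3896, 0.2401]
ee_rot: [-3.141, 0.001, 1.517]
contact_force: [0.7, 0.6, -0.2]
opening: 0.07
grip_force: 0.0
```

Emit:
jog_arm --pt "0 0 0 -7" --pt "0 0 0 -7" --pt "0 0 0 -7" --pt "0 0 0 -7" --pt "0 0 0 -7" --pt "0 0 0 -7" --pt "0 0 0 -7" --pt "0 0 0 -7" --pt "0 0 0 -7" --pt "0 0 0 -7"

```text
time_s: 11.57
tool_pos: [0.497, 0.3881, 0.2401]
ee_rot: [-3.14, -0.001, 2.745]
contact_force: [-0.4, -0.2, 0.8]
opening: 0.0697
grip_force: 0.0
```

Emit:
jog_arm --pt "0 0 0 -6.5" --pt "0 0 0 0" --pt "0 0 0 0" --pt "0 0 0 0"

```text
time_s: 11.9
tool_pos: [0.4966, 0.3886, 0.2406]
ee_rot: [-3.141, -0.0, 2.849]
contact_force: [0.7, 0.6, -0.4]
opening: 0.07
grip_force: 0.0
```

```bash
cat > tur.py <<'E'
from m import *
p,d,c=snap('wrist'); np.savez('wtur.npz',p=p,d=d,**c); save(p,'wtur.png'); X=cloud(d,c); z=X[...,2]; V=p.max(-1)
print(ctrl.get_obs()['tool_pos'],np.degrees(ctrl.get_obs()['ee_rot'][2]))
near=(abs(X[...,0]-.5)<.25)&(abs(X[...,1]-.38)<.2)
for m in big(near&(z>.06)&(z<.085)&(V<90),2):
    v,u=np.nonzero(m); print('handle',m.sum(),u.mean(),v.mean(),rect(X[m]),np.median(z[m]))
b=big(near&(z>.003)&(z<.012),1)[0]; print('board',rect(X[b]),np.median(z[b]))
E
python3 tur.py
```

```text
[0.49651271 0.38873611 0.24066395] 163.30905933972002
handle 1583 322.52368919772584 146.91535060012635 (array([471.8, 398.9]), array([ 17.3, 108.5]), 72.9) 0.07505615169550779
handle 647 356.8500772797527 341.27047913446677 (array([738.1, 363.7]), array([109.8,  23. ]), 89.9) 0.07292961639809514
board (array([578.9, 343.5]), array([140. , 170.8]), 78.1) 0.005575589035285139
```

View pics/wtur.png

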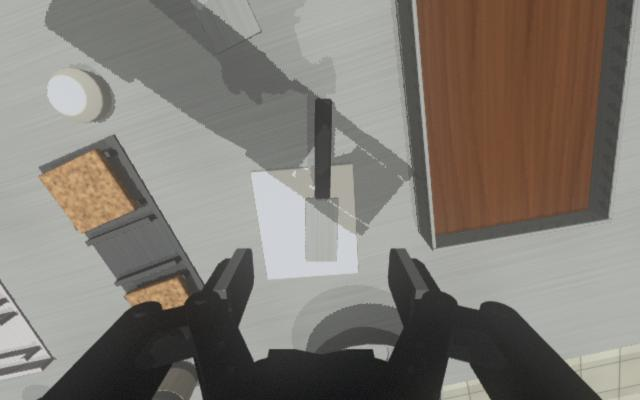

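The turner hasn't moved: its handle is at (322,147) and its blade at (321,230) on the white board at (310,220). I'll descend and grip it.

Emit:
jog_arm --pt "0 0.001 0.018 0.4" --pt "0 0.001 0.018 0" --pt "0 0.0005 0.018 0" --pt "0 0 0.018 0" --pt "0 0 0.018 0" --pt "0 0 0.018 0" --pt "0 0 0.018 0" --pt "0 0 0.018 0" --pt "0 0 0.018 0" --pt "0 0 0.018 0" --jaw 0.04

```text
time_s: 12.78
tool_pos: [0.4971, 0.3915, 0.0601]
ee_rot: [3.142, 0.0, 2.844]
contact_force: [-0.1, -0.6, 0.9]
opening: 0.0398
grip_force: 0.0
```

Emit:
jog_arm --pt "0 0 0 0" --pt "0 0 0 0" --pt "0 0 0 0"

```text
time_s: 13.03
tool_pos: [0.4975, 0.3919, 0.0618]
ee_rot: [3.141, 0.001, 2.846]
contact_force: [-0.3, -0.1, 0.0]
opening: 0.0398
grip_force: 0.0
```

Emit:
jog_arm --pt "0 0 0.002 0" --pt "0 0 0 0" --pt "0 0 0 0" --pt "0 0 0 0" --pt "0 0 0 0" --pt "0 0 0 0" --pt "0 0 0 0" --pt "0 0 0 0" --jaw 0 --grip_force 70

```text
time_s: 13.7
tool_pos: [0.4971, 0.3922, 0.0597]
ee_rot: [3.14, 0.0, 2.847]
contact_force: [-2.8, 1.3, 5.7]
opening: 0.0001
grip_force: 3.0
```

Emit:
jog_arm --pt "0 0 -0.005 0" --pt "0 0 -0.01 0" --pt "0 0 -0.015 0" --pt "0 0 -0.02 0" --pt "0 0 -0.02 0" --pt "0 0 -0.02 0" --pt "0 0 -0.02 0" --pt "0 0 0 0" --pt "0 0 0 0" --pt "0 0 0 0"

```text
time_s: 14.53
tool_pos: [0.4967, 0.3912, 0.1688]
ee_rot: [-3.141, -0.0, 2.847]
contact_force: [-0.2, 0.1, 0.3]
opening: 0.0002
grip_force: 0.0
```

```bash
cat > held.py <<'E'
# where the held turner's handle and blade are, from wrist and side/scene depth
from m import *
o=ctrl.get_obs(); T=o['tool_pos']; w=o['ee_rot'][2]
p,d,c=snap('scene'); X=cloud(d,c); P=X[d>0]
def loc(P):
    q=P-T; return np.c_[np.cos(w)*q[:,0]+np.sin(w)*q[:,1], np.sin(w)*q[:,0]-np.cos(w)*q[:,1], q[:,2]]
for n in('scene','side'):
    if n=='side': p,d,c=snap(n); X=cloud(d,c)
    L=loc(X.reshape(-1,3)).reshape(X.shape)
    m=(d>0)&(abs(L[...,2]+.053)<.02)&(abs(L[...,1])<.06)&(L[...,0]<-.04)&(L[...,0]>-.2)
    m=big(m)[0] if m.any() else m
    Q=L[m]
    if len(Q)>20: print(n,'blade in tool frame mm',m.sum(),rect(Q),'z',np.percentile(Q[:,2]*1000,[10,50,90]).round(1)); 
    # slope along x
    if len(Q)>20:
        A=np.c_[Q[:,0],Q[:,1],np.ones(len(Q))]; print('  slopes dz/dx,dz/dy',np.linalg.lstsq(A,Q[:,2],rcond=None)[0].round(3))
E
python3 held.py
```

```bash
python3 -c "
from cell import ctrl; print(ctrl.nose_length)"; python3 tur.py
```

```text
0.014
[0.49636129 0.39098169 0.16782771] 163.09471250200903
handle 2527 325.49980213692123 160.207756232687 (array([472.7, 402.5]), array([ 18.1, 108.5]), 69.8) 0.07498473926756938
board (array([569.5, 345.7]), array([139.8, 151.8]), 78.0) 0.005452795460999228
```

View pics/wtur.png

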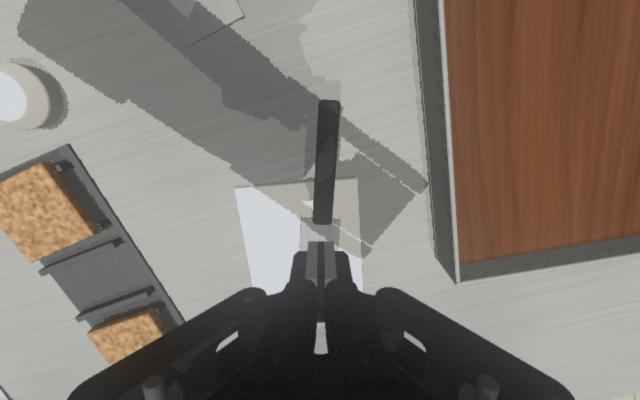

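```bash
python3 - <<'E'
from h import *
o=ctrl.get_obs(); T=o['tool_pos']; w=o['ee_rot'][2]
for n in('wrist','scene','side'):
    p,d,c=snap(n); R=np.array(c['R']); t=np.array(c['t'])
    for nm,P in(('tcp',T),('tip',T-[0,0,.014])):
        q=R@P+t; print(n,nm,c['fx']*q[0]/q[2]+c['cx'],c['fy']*q[1]/q[2]+c['cy'],q[2])
    X=cloud(d,c); q=X-T; L=np.stack([np.cos(w)*q[...,0]+np.sin(w)*q[...,1], np.sin(w)*q[...,0]-np.cos(w)*q[...,1], q[...,2]],-1)
    m=(d>0)&(abs(L[...,0])<.06)&(abs(L[...,1])<.06)&(L[...,2]<.04)&(L[...,2]>-.05)
    Q=L[m]*1000; print(m.sum(),'tool-frame z pct',np.percentile(Q[:,2],[0,1,5,50]).round(1)); lo=Q[Q[:,2]<np.percentile(Q[:,2],1)+6]; print('  low part x,y range',lo.min(0).round(1),lo.max(0).round(1),lo.mean(0).round(1))
E
```

```text
wrist tcp 320.16343964411453 243.4225007153163 0.1745316534432925
wrist tip 320.22287462972355 233.25542768532296 0.18783244614790326
1143 tool-frame z pct [16.9 17.5 20.3 31. ]
  low part x,y range [  6.2 -11.7  16.9] [11.4 11.8 23.5] [ 9.8  0.3 21. ]
scene tcp 459.76669120930285 244.72359442050777 1.0360800743551728
scene tip 458.22626185487013 247.28396235013125 1.0481542204977379
57 tool-frame z pct [19.1 19.2 20.8 30.5]
  low part x,y range [-10.1 -10.9  19.1] [-4.8 12.5 25.1] [-7.7  1.8 21.8]
side tcp 267.52748621088676 100.35298736083658 1.392915404083691
side tip 267.90381730211675 104.73601339353206 1.4012871513265677
60 tool-frame z pct [15.8 15.9 17.  29.7]
  low part x,y range [-11.4 -11.   15.8] [ 9.  -1.  21.4] [ 0.2 -5.6 19. ]
```

The fingertips really stand about 30 mm higher than the reported TCP implies. The depth readings show it, and both contacts happened at the tops of the objects. I'll go 30 mm deeper, correcting for the small turn of the turner.

Emit:
jog_arm --pt "0 0.0025 0.01 3.3" --pt "0 0 0.015 0" --pt "0 0 0.015 0" --pt "0 0 0.015 0" --pt "0 0 0.015 0" --pt "0 0 0.015 0" --pt "0 0 0.015 0" --pt "0 0 0.015 0" --pt "0 0 0.012 0" --pt "0 0 0.012 0" --jaw 0.04

```text
time_s: 15.67
tool_pos: [0.4975, 0.3938, 0.0288]
ee_rot: [-3.141, -0.0, 2.789]
contact_force: [0.0, 0.1, 1.1]
opening: 0.0402
grip_force: 0.0
```

Emit:
jog_arm --pt "0 0 0 0" --pt "0 0 0 0" --pt "0 0 0 0"

```text
time_s: 15.92
tool_pos: [0.4981, 0.3942, 0.0305]
ee_rot: [3.141, 0.0, 2.789]
contact_force: [0.3, 0.3, 0.7]
opening: 0.0395
grip_force: 0.0
```

Emit:
jog_arm --pt "0 0 0 0" --pt "0 0 0 0" --pt "0 0 0 0" --pt "0 0 0 0" --pt "0 0 0 0" --pt "0 0 0 0" --pt "0 0 0 0" --pt "0 0 0 0" --jaw 0 --grip_force 70

```text
time_s: 16.58
tool_pos: [0.4982, 0.3944, 0.0307]
ee_rot: [3.14, 0.001, 2.789]
contact_force: [-0.7, 1.0, 6.1]
opening: 0.0168
grip_force: 70.4
```

Emit:
jog_arm --pt "0 0 -0.005 0" --pt "0 0 -0.01 0" --pt "0 0 -0.015 0" --pt "0 0 -0.02 0" --pt "0 0 -0.02 0" --pt "0 0 -0.02 0" --pt "0 0 -0.02 0" --pt "0 0 0 0" --pt "0 0 0 0" --pt "0 0 0 0"

```text
time_s: 17.42
tool_pos: [0.4969, 0.3933, 0.1391]
ee_rot: [-3.14, -0.001, 2.789]
contact_force: [0.3, -0.2, -2.3]
opening: 0.0168
grip_force: 69.4
```

```bash
cat > held.py <<'E'
from m import *
o=ctrl.get_obs(); T=o['tool_pos']; w=o['ee_rot'][2]; print(T,np.degrees(w),o['contact_force'],o['opening'])
for n in('scene','side'):
    p,d,c=snap(n); X=cloud(d,c); q=X-T; V=p.max(-1)
    L=np.stack([np.cos(w)*q[...,0]+np.sin(w)*q[...,1], np.sin(w)*q[...,0]-np.cos(w)*q[...,1], q[...,2]],-1)
    m=(d>0)&(abs(L[...,2]+.022)<.025)&(abs(L[...,1])<.06)&(L[...,0]<-.03)&(L[...,0]>-.2)
    m=big(m)[0]; Q=L[m]
    print(n,'blade tool-frame',m.sum(),rect(Q),'z',np.percentile(Q[:,2]*1000,[10,50,90]).round(1))
    A=np.c_[Q[:,0],Q[:,1],np.ones(len(Q))]; print('  slopes',np.linalg.lstsq(A,Q[:,2],rcond=None)[0].round(3))
    save(p,n+'_h.png')
E
python3 held.py
```

```text
[0.49686919 0.39331512 0.13909634] 159.7910744027051 [ 0.33639003 -0.24847681 -2.25267475] 0.016833957540892966
scene blade tool-frame 870 (array([-92.7,  -0.5]), array([113. ,  46.2]), 0.1) z [-25.2 -22.9 -19.4]
  slopes [ 0.056 -0.007 -0.017]
side blade tool-frame 255 (array([-95.3,  -2.4]), array([110.2,  54. ]), 1.0) z [-24.4 -22.7 -20.3]
  slopes [ 0.051 -0.035 -0.017]
```

```bash
sed -i 's/L\[...,0\]<-.03)&(L\[...,0\]>-.2)/L[...,0]<-.06)\&(L[...,0]>-.2)/' held.py; python3 held.py; python3 - <<'E'
import numpy as np
def tcp(name,C,yawd,back):
    a=np.radians(yawd); u=np.array([np.cos(a),np.sin(a)]); print(name,(np.array(C)+u*back).round(1), 'yaw tool',yawd)
# rack axis yaw+180 = 94.6 ; slabs centres
for n,C in(('far',(636.2,105.2)),('near',(443.6,89.7))):
    for b in (99,199,240): tcp(n,C,94.6,b)
for n,C in(('slot2',(622.5,-203)),('slot0',(426.7,-193.8))): tcp(n,C,87.3,99)
E
```

```text
[0.49669352 0.39313674 0.13841253] 159.79616904475176 [ 0.622543   -0.33867087 -1.66195869] 0.017118910504649105
scene blade tool-frame 713 (array([-104.7,   -0.3]), array([46. , 88.5]), 89.9) z [-25.5 -23.3 -20.9]
  slopes [ 0.002 -0.017 -0.023]
side blade tool-frame 217 (array([-105.7,    0. ]), array([51.4, 90.9]), 89.4) z [-24.3 -22.5 -20.6]
  slopes [ 0.011 -0.011 -0.021]
far [628.3 203.9] yaw tool 94.6
far [620.2 303.6] yaw tool 94.6
far [617.  344.4] yaw tool 94.6
near [435.7 188.4] yaw tool 94.6
near [427.6 288.1] yaw tool 94.6
near [424.4 328.9] yaw tool 94.6
slot2 [ 627.2 -104.1] yaw tool 87.3
slot0 [431.4 -94.9] yaw tool 87.3
```

Emit:
jog_arm --pt "0 0 -0.002 6.5" --pt "0 0 -0.002 6.5" --pt "0 0 -0.002 6.5" --pt "0 0 -0.002 6.5" --pt "0 0 -0.002 6.5" --pt "0 0 -0.002 6.5" --pt "0 0 -0.002 6.5" --pt "0 0 -0.002 6.5" --pt "0 0 -0.002 6.5" --pt "0 0 -0.002 6.5" --grip_force 100

```text
time_s: 18.45
tool_pos: [0.4974, 0.3937, 0.1592]
ee_rot: [-3.14, 0.001, 1.649]
contact_force: [0.8, -0.1, -2.4]
opening: 0.0162
grip_force: 100.3
```

```bash
python3 go.py 617 344.4 100 94.6 9
```

```text
t 18.4 [497.4 393.7 159.2] [-179.9    0.    94.5] F [ 0.8 -0.1 -2.4] op 0.0162
[[-0.0065, 0.013, 0.0065, 0.0], [-0.0065, 0.013, 0.0065, 0.0], [-0.0065, 0.013, 0.0065, 0.0], [-0.0065, 0.0125, 0.0065, 0.0], [-0.0065, 0.013, 0.0065, 0.0], [-0.0065, 0.0125, 0.0065, 0.0], [-0.0065, 0.013, 0.0065, 0.0], [-0.0065, 0.0125, 0.007, 0.0], [-0.0065, 0.013, 0.0065, 0.0]]
```

Emit:
jog_arm --pt "-0.0065 0.013 0.007 0" --pt "-0.0065 0.013 0.007 0" --pt "-0.0065 0.013 0.007 0" --pt "-0.0065 0.013 0.007 0" --pt "-0.0065 0.013 0.007 0" --pt "-0.0065 0.013 0.007 0" --pt "-0.0065 0.013 0.007 0" --pt "-0.0065 0.013 0.007 0" --pt "-0.0065 0.012 0.007 0"

```text
time_s: 19.2
tool_pos: [0.6198, 0.3446, 0.0961]
ee_rot: [-3.142, 0.0, 1.654]
contact_force: [0.9, 1.3, -1.7]
opening: 0.0162
grip_force: 100.3
```

Emit:
jog_arm --pt "0 0 0.01 0" --pt "0 0 0.01 0" --pt "0 0 0.01 0" --pt "0 0 0.01 0" --pt "0 0 0.01 0" --pt "0 0 0.006 0" --pt "0 0 0.004 0" --pt "0 0 0 0" --pt "0 0 0 0" --pt "0 0 0 0"

```text
time_s: 20.03
tool_pos: [0.6185, 0.3456, 0.0376]
ee_rot: [3.141, -0.0, 1.655]
contact_force: [0.6, -0.2, -1.9]
opening: 0.0165
grip_force: 100.2
```

```bash
python3 go.py 628.5 204 35 94.6 14; python3 - <<'E'
from m import *
o=ctrl.get_obs(); T=o['tool_pos']; w=o['ee_rot'][2]
p,d,c=snap('scene'); save(cv2.resize(p[150:350,270:500],(690,600)),'ent.png')
X=cloud(d,c); q=X-T
L=np.stack([np.cos(w)*q[...,0]+np.sin(w)*q[...,1], np.sin(w)*q[...,0]-np.cos(w)*q[...,1], q[...,2]],-1)
m=(d>0)&(abs(L[...,2]+.022)<.007)&(abs(L[...,1])<.03)&(L[...,0]<-.06)&(L[...,0]>-.16)
print('blade',rect(X[m]),np.median(X[m][:,2]))
E
```

```text
t 20.0 [618.5 345.6  37.6] [179.9  -0.   94.8] F [ 0.6 -0.2 -1.9] op 0.0165
[[-0.01, 0.0, 0.0, 0.0], [-0.01, 0.0, 0.0, 0.0], [-0.01, 0.0, 0.0, 0.0], [-0.01, 0.0, 0.0, 0.0], [-0.01, 0.0, 0.0005, 0.0], [-0.01, 0.0, 0.0, 0.0], [-0.01, 0.0, 0.0005, 0.0], [-0.0105, -0.0005, 0.0, 0.0], [-0.01, 0.0, 0.0005, 0.0], [-0.0105, -0.0005, 0.0, 0.0]]
[[-0.01, 0.0, 0.0005, 0.0], [-0.0105, -0.0005, 0.0, 0.0], [-0.01, 0.0, 0.0005, 0.0], [-0.0105, -0.0005, 0.0, 0.0]]
blade (array([626.1, 241.7]), array([50.3, 89.4]), 1.7) 0.014332039552810368
```

View pics/ent.png

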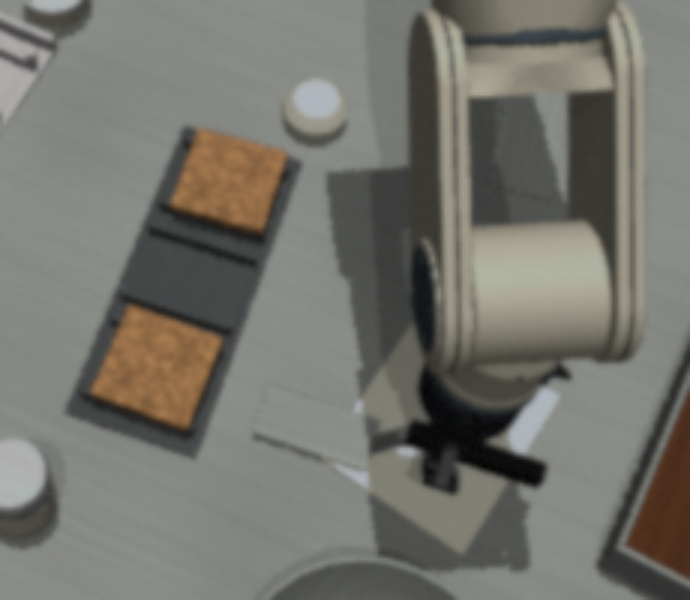

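The crop shows the blade held level at (310,425), lined up with the far slab at (155,365). Inserting now.

Emit:
jog_arm --pt "-0.01 0 0.001 0" --pt "-0.01 0 0.001 0" --pt "-0.01 0 0 0" --pt "-0.01 0 0 0" --pt "-0.01 0 0 0" --pt "-0.01 0 0 0" --pt "-0.01 0 0 0"

```text
time_s: 20.67
tool_pos: [0.6242, 0.2742, 0.0351]
ee_rot: [3.142, 0.0, 1.654]
contact_force: [-0.3, 0.9, -1.9]
opening: 0.0161
grip_force: 100.2
```

Emit:
jog_arm --pt "-0.01 0 0 0" --pt "-0.01 0 0 0" --pt "-0.01 0 0 0" --pt "-0.01 0 0 0" --pt "-0.01 0 0 0" --pt "-0.01 0 0 0" --pt "-0.008 0 0 0" --pt "0 0 0 0" --pt "0 0 0 0"

```text
time_s: 21.42
tool_pos: [0.6299, 0.2074, 0.0351]
ee_rot: [3.142, -0.0, 1.654]
contact_force: [0.2, 0.0, -2.2]
opening: 0.0166
grip_force: 100.2
```

Emit:
jog_arm --pt "-0.002 0 0 0" --pt "0 0 -0.002 0" --pt "0 0 -0.003 0" --pt "0 0 -0.003 0" --pt "0 0 -0.003 0" --pt "0 0 -0.003 0" --pt "0 0 -0.004 0" --pt "0 0 -0.006 0" --pt "0 0 -0.008 0" --pt "0 0 -0.008 0"

```text
time_s: 22.25
tool_pos: [0.6299, 0.2058, 0.0758]
ee_rot: [-3.142, 0.0, 1.655]
contact_force: [0.3, 0.4, -2.8]
opening: 0.0164
grip_force: 100.1
```

Emit:
jog_arm --pt "0 0 -0.008 0" --pt "0 0 -0.008 0" --pt "0 0 -0.006 0" --pt "0 0 -0.004 0" --pt "0 0 0 0" --pt "0 0 0 0"

```text
time_s: 22.75
tool_pos: [0.6299, 0.2058, 0.1012]
ee_rot: [3.141, -0.0, 1.654]
contact_force: [0.5, 0.2, -3.7]
opening: 0.0166
grip_force: 100.1
```

```bash
cat > slab.py <<'E'
from m import *
import sys
o=ctrl.get_obs(); T=o['tool_pos']; w=o['ee_rot'][2]; print('tcp',(T*1000).round(1),np.degrees(w).round(1),o['contact_force'].round(1))
for n in sys.argv[1:]:
    p,d,c=snap(n); X=cloud(d,c); z=X[...,2]; hsv=cv2.cvtColor(p,cv2.COLOR_RGB2HSV).astype(int); H,S=hsv[...,0],hsv[...,1]
    m=(d>0)&(S>90)&(H<25)&(z>.015)&(z<.2)&(X[...,0]>.33)&(X[...,0]<.8)&(X[...,1]<.36)&(X[...,1]>-.45)
    for k in big(m,3):
        if k.sum()<60: continue
        zz=np.median(z[k]); k=k&(abs(z-zz)<.006); Q=X[k]-T
        L=np.c_[np.cos(w)*Q[:,0]+np.sin(w)*Q[:,1], np.sin(w)*Q[:,0]-np.cos(w)*Q[:,1], Q[:,2]]
        A=np.c_[X[k][:,:2],np.ones(k.sum())]; s=np.linalg.lstsq(A,X[k][:,2],rcond=None)[0][:2]
        print(n,k.sum(),rect(X[k]),'top z',zz.round(4),'slope',s.round(3),'tool-frame',rect(L)[0])
E
python3 slab.py scene side
```

```text
tcp [629.9 205.8 101.2] 94.8 [ 0.5  0.2 -3.7]
scene 1199 (array([637.5, 104.5]), array([89.9, 88.4]), 3.4) top z 0.0897 slope [-0.015  0.005] tool-frame [-101.6   -0.9]
scene 203 (array([450. ,  53.1]), array([88.1, 28.2]), 18.8) top z 0.0313 slope [-0.01 -0.01] tool-frame [-137.2 -192. ]
side 742 (array([444.4,  86.6]), array([91.4, 93.1]), 5.9) top z 0.0318 slope [0.006 0.009] tool-frame [-103.3 -194.8]
side 586 (array([636. , 102.5]), array([87.1, 90.2]), 4.0) top z 0.0899 slope [-0.001  0.016] tool-frame [-103.5   -2.6]
```

Emit:
jog_arm --pt "0 0 0 0.7" --pt "0 0 0 1.4" --pt "0 0 0 1.6" --pt "0 0 0 1.6" --pt "0 0 0 1.4" --pt "0 0 0 0.8" --pt "0 0 0 0" --pt "-0.003 0 0 0" --pt "-0.006 0 0 0" --pt "-0.01 0 0 0"

```text
time_s: 23.68
tool_pos: [0.629, 0.1868, 0.101]
ee_rot: [3.141, -0.0, 1.525]
contact_force: [0.4, -0.4, -2.4]
opening: 0.0164
grip_force: 100.1
```

Emit:
jog_arm --pt "-0.013 0.001 0 0" --pt "-0.014 0.001 0 0" --pt "-0.014 0.001 0 0" --pt "-0.014 0.001 0 0" --pt "-0.014 0.001 0 0" --pt "-0.014 0.001 0 0" --pt "-0.014 0.001 0 0" --pt "-0.014 0.001 0 0" --pt "-0.014 0.001 0 0" --pt "-0.014 0.001 0 0"

```text
time_s: 24.52
tool_pos: [0.6324, 0.0461, 0.101]
ee_rot: [-3.142, -0.0, 1.524]
contact_force: [0.8, 0.5, -2.4]
opening: 0.0161
grip_force: 100.1
```

Emit:
jog_arm --pt "-0.014 0.001 0 0" --pt "-0.014 0.001 0 0" --pt "-0.014 0.001 0 0" --pt "-0.014 0 0 0" --pt "-0.014 0 0 0" --pt "-0.014 0 0 0" --pt "-0.014 0 0 0" --pt "-0.014 0 0 0" --pt "-0.01 0 0 0" --pt "-0.005 0 0 0"

```text
time_s: 25.35
tool_pos: [0.6293, -0.0812, 0.101]
ee_rot: [3.142, 0.0, 1.522]
contact_force: [-0.2, -0.1, -2.7]
opening: 0.0166
grip_force: 100.1
```

```bash
python3 go.py 628.7 -106.7 100 87.3 5; python3 slab.py scene side
```

```text
t 25.4 [629.3 -81.2 101. ] [180.    0.   87.2] F [-0.2 -0.1 -2.7] op 0.0166
[[-0.005, 0.0, 0.0, 0.0], [-0.005, 0.0, 0.0005, 0.0], [-0.005, 0.0, 0.0, 0.0], [-0.005, 0.0005, 0.0005, 0.0], [-0.0055, 0.0, 0.0, 0.0]]
tcp [629.3 -81.2 101. ] 87.2 [-0.2 -0.1 -2.7]
scene 866 (array([443.1,  89.5]), array([88.4, 87.7]), 6.7) top z 0.0314 slope [-0.003 -0.002] tool-frame [ 161.6 -194.3]
scene 824 (array([ 624.5, -181.8]), array([85.9, 86. ]), 86.2) top z 0.0896 slope [-0.015  0.007] tool-frame [-100.7    0. ]
side 968 (array([ 623.1, -184.4]), array([90.9, 88. ]), 86.1) top z 0.0901 slope [-0.     0.012] tool-frame [-103.3   -1.3]
side 727 (array([443.4,  84.9]), array([89.2, 88.8]), 6.7) top z 0.0316 slope [0.003 0.011] tool-frame [ 157.  -193.8]
```

Emit:
jog_arm --pt "-0.004 0 0 0" --pt "-0.006 0 0 0" --pt "-0.007 0 0 0" --pt "-0.006 0 0 0" --pt "-0.003 0 0 0" --pt "0 0 0.004 0" --pt "0 0 0.007 0" --pt "0 0 0.009 0" --pt "0 0 0.009 0" --pt "0 0 0.007 0"

```text
time_s: 26.28
tool_pos: [0.6275, -0.105, 0.0633]
ee_rot: [-3.14, -0.0, 1.524]
contact_force: [0.3, 0.6, -4.0]
opening: 0.0163
grip_force: 100.1
```

Emit:
jog_arm --pt "0 0 0.006 0" --pt "0 0 0.005 0" --pt "0 0 0.004 0" --pt "0 0 0.003 0" --pt "0 0 0.003 0" --pt "0 0 0.003 0" --pt "0 0 0.003 0" --pt "0 0 0.003 0" --pt "0 0 0 0" --pt "0 0 0 0"

```text
time_s: 27.12
tool_pos: [0.6282, -0.1055, 0.035]
ee_rot: [-3.142, 0.0, 1.524]
contact_force: [-0.4, -0.3, -2.8]
opening: 0.0163
grip_force: 100.2
```

```bash
python3 slab.py scene side
```

```text
tcp [ 628.2 -105.5   35. ] 87.3 [-0.4 -0.3 -2.8]
scene 874 (array([443.2,  89.5]), array([89.5, 87.8]), 6.1) top z 0.0315 slope [-0.008 -0.002] tool-frame [ 186. -194.]
scene 746 (array([ 623.4, -205.6]), array([88.1, 85.9]), 85.2) top z 0.0316 slope [-0.009 -0.   ] tool-frame [-1.002e+02 -1.000e-01]
side 1012 (array([ 622.3, -208.3]), array([91., 89.]), 85.0) top z 0.0319 slope [0.011 0.004] tool-frame [-103.    -1.1]
side 721 (array([443.5,  84.6]), array([91. , 86.9]), 7.2) top z 0.0316 slope [0.008 0.015] tool-frame [ 181.2 -193.5]
```

Emit:
jog_arm --pt "0.005 0 0 0" --pt "0.01 0 0 0" --pt "0.018 0 0 0" --pt "0.02 0 0 0" --pt "0.02 0 0 0" --pt "0.02 0 0 0" --pt "0.02 0 0 0" --pt "0.02 0 0 0" --pt "0.02 0 0 0" --pt "0.01 0 0 0"

```text
time_s: 28.05
tool_pos: [0.6358, 0.0604, 0.0352]
ee_rot: [3.141, -0.0, 1.525]
contact_force: [0.1, 0.0, -1.5]
opening: 0.0166
grip_force: 100.2
```

Emit:
jog_arm --pt "0 0 -0.01 0" --pt "0 0 -0.02 0" --pt "0 0 -0.02 0" --pt "0 0 -0.02 0" --pt "0 0 -0.01 0" --pt "0 0 0 0" --pt "0 0 0 0"

```text
time_s: 28.63
tool_pos: [0.6361, 0.0569, 0.1156]
ee_rot: [3.14, -0.0, 1.523]
contact_force: [-0.5, -0.3, -2.6]
opening: 0.0161
grip_force: 100.3
```

```bash
python3 slab.py scene; python3 go.py 424.4 329 110 94.6 18
```

```text
tcp [636.1  56.9 115.6] 87.3 [-0.5 -0.3 -2.6]
scene 877 (array([443.1,  89.5]), array([88.8, 87.9]), 6.9) top z 0.0313 slope [0.001 0.   ] tool-frame [  23.4 -194.3]
scene 888 (array([ 623.5, -205.1]), array([88. , 85.6]), 85.6) top z 0.0315 slope [0.004 0.   ] tool-frame [-2.623e+02 -1.000e-01]
t 28.7 [635.3  56.9 114.5] [-180.     0.    87.3] F [-0.1  0.1 -2.9] op 0.0165
[[0.0145, -0.0125, 0.0005, -0.5], [0.0145, -0.0125, 0.0, -0.5], [0.015, -0.012, 0.0005, -0.5], [0.015, -0.012, 0.0, -0.5], [0.015, -0.012, 0.0005, -0.5], [0.015, -0.012, 0.0, -0.5], [0.015, -0.0115, 0.0005, -0.5], [0.0155, -0.0115, 0.0, -0.5], [0.0155, -0.0115, 0.0005, -0.5], [0.0155, -0.011, 0.0, -0.5]]
[[0.0155, -0.011, 0.0005, -0.5], [0.0155, -0.011, 0.0, -0.5], [0.0155, -0.011, 0.0005, 0.0], [0.016, -0.011, 0.0, -0.5], [0.016, -0.0105, 0.0005, 0.0], [0.016, -0.0105, 0.0, -0.5], [0.0155, -0.0105, 0.0005, 0.0], [0.016, -0.0105, 0.0, -0.5]]
```

Emit:
jog_arm --pt "0.015 -0.012 0 -0.7" --pt "0.015 -0.012 0 -0.7" --pt "0.015 -0.012 0 -0.7" --pt "0.015 -0.012 0 -0.7" --pt "0.015 -0.012 0 -0.7" --pt "0.015 -0.012 0 -0.7" --pt "0.015 -0.012 0 -0.7" --pt "0.015 -0.012 0 -0.7" --pt "0.015 -0.012 0 -0.7" --pt "0.015 -0.012 0 -1"

```text
time_s: 29.52
tool_pos: [0.5132, 0.2065, 0.1135]
ee_rot: [-3.139, 0.001, 1.651]
contact_force: [0.6, 0.9, -2.1]
opening: 0.0168
grip_force: 100.2
```

```bash
python3 go.py 424.4 329 110 94.6 9
```

```text
t 29.5 [513.2 206.5 113.5] [-179.9    0.    94.6] F [ 0.6  0.9 -2.1] op 0.0168
[[0.0145, -0.0085, 0.0005, 0.0], [0.0145, -0.009, 0.0005, 0.0], [0.0145, -0.0085, 0.0005, 0.0], [0.0145, -0.009, 0.0005, 0.0], [0.0145, -0.0085, 0.0005, 0.0], [0.014, -0.009, 0.0005, 0.0], [0.0145, -0.0085, 0.0, 0.0], [0.014, -0.009, 0.0005, 0.0], [0.0145, -0.0085, 0.0, 0.0]]
```

Emit:
jog_arm --pt "0.0145 -0.009 0 0" --pt "0.0145 -0.009 0 0" --pt "0.0145 -0.009 0 0" --pt "0.0145 -0.009 0 0" --pt "0.0145 -0.009 0 0" --pt "0.0145 -0.0085 0 0" --pt "0.0145 -0.0085 0 0" --pt "0.0145 -0.0085 0 0" --pt "0.0135 -0.0085 0 0" --pt "0 0 0 0"

```text
time_s: 30.35
tool_pos: [0.4236, 0.33, 0.1136]
ee_rot: [-3.139, 0.001, 1.653]
contact_force: [0.2, 0.4, -1.9]
opening: 0.0161
grip_force: 100.3
```

```bash
python3 go.py 424.4 329 36 94.6 8; python3 - <<'E'
from m import *
f=np.load('scene0.npz'); c={k:f[k] for k in f.files}; X=cloud(f['d'],c); z=X[...,2]; V=f['p'].max(-1)
for nm,s in(('decoy handle',np.s_[110:160,450:472]),):
    m=(V[s]<60)&(z[s]>.02); P=X[s][m]; print(nm,P.min(0),P.max(0),rect(P))
print('blade corners',[plane(u,v,.003,c)[:2].round(3) for u,v in((434,212),(452,216),(458,172))])
m=(z>.012)&(X[...,0]>.3)&(X[...,0]<.42)&(X[...,1]>.05)&(X[...,1]<.25); print('jar',X[m].min(0),X[m].max(0))
E
```

```text
t 30.4 [423.6 330.  113.6] [-1.799e+02  1.000e-01  9.470e+01] F [ 0.2  0.4 -1.9] op 0.0161
[[0.0, 0.0, 0.0095, 0.0], [0.0, 0.0, 0.0095, 0.0], [0.0, 0.0, 0.01, 0.0], [0.0, 0.0, 0.0095, 0.0], [-0.0005, 0.0, 0.01, 0.0], [0.0, 0.0, 0.0095, 0.0], [-0.0005, 0.0005, 0.01, 0.0], [0.0, 0.0, 0.0095, 0.0]]
decoy handle [0.03258059 0.28748359 0.06456984] [1.0277005  0.32715229 1.11041797] (array([530.1, 309.5]), array([995.1,  39.1]), 0.3)
blade corners [array([0.334, 0.314]), array([0.326, 0.364]), array([0.173, 0.338])]
jar [0.30484587 0.05022698 0.01201544] [0.41999805 0.16251413 0.0399646 ]
```

Emit:
jog_arm --pt "0 0 0.008 0" --pt "0 0 0.011 0" --pt "0 0 0.011 0" --pt "0 0 0.011 0" --pt "0 0 0.011 0" --pt "0 0 0.011 0" --pt "0 0 0.009 0" --pt "0 0 0.006 0" --pt "0 0 0 0" --pt "0 0 0 0"

```text
time_s: 31.18
tool_pos: [0.4256, 0.329, 0.0367]
ee_rot: [-3.141, 0.0, 1.651]
contact_force: [0.3, 0.6, -2.5]
opening: 0.0163
grip_force: 100.2
```

```bash
python3 go.py 435.7 189.4 35 94.6 14
```

```text
t 31.2 [425.6 329.   36.7] [-180.     0.    94.6] F [ 0.3  0.6 -2.5] op 0.0163
[[-0.01, 0.0, 0.0, 0.0], [-0.01, 0.0, 0.0, 0.0], [-0.01, 0.0, 0.0, 0.0], [-0.01, 0.0, 0.0, 0.0], [-0.01, 0.0, 0.0, 0.0], [-0.01, 0.0, 0.0, 0.0], [-0.01, 0.0, 0.0, 0.0], [-0.01, 0.0, 0.0, 0.0], [-0.01, 0.0, 0.0005, 0.0], [-0.01, 0.0, 0.0, 0.0]]
[[-0.01, -0.0005, 0.0005, 0.0], [-0.01, 0.0, 0.0, 0.0], [-0.01, -0.0005, 0.0005, 0.0], [-0.01, 0.0, 0.0, 0.0]]
```

Emit:
jog_arm --pt "-0.01 0 0.001 0" --pt "-0.01 0 0.001 0" --pt "-0.01 0 0 0" --pt "-0.01 0 0 0" --pt "-0.01 0 0 0" --pt "-0.01 0 0 0" --pt "-0.01 0 0 0"

```text
time_s: 31.77
tool_pos: [0.4315, 0.2581, 0.0352]
ee_rot: [3.141, -0.0, 1.651]
contact_force: [0.0, -1.0, -2.5]
opening: 0.0164
grip_force: 100.2
```

Emit:
jog_arm --pt "-0.01 0 0 0" --pt "-0.01 0 0 0" --pt "-0.01 0 0 0" --pt "-0.01 0 0 0" --pt "-0.01 0 0 0" --pt "-0.01 0 0 0" --pt "-0.009 0 0 0" --pt "0 0 0 0" --pt "0 0 0 0"

```text
time_s: 32.52
tool_pos: [0.437, 0.1901, 0.035]
ee_rot: [3.142, -0.0, 1.65]
contact_force: [0.5, 0.3, -2.3]
opening: 0.0161
grip_force: 100.2
```

Emit:
jog_arm --pt "0 0 -0.002 0" --pt "0 0 -0.003 0" --pt "0 0 -0.003 0" --pt "0 0 -0.003 0" --pt "0 0 -0.003 0" --pt "0 0 -0.004 0" --pt "0 0 -0.006 0" --pt "0 0 -0.008 0" --pt "0 0 -0.008 0" --pt "0 0 -0.008 0"

```text
time_s: 33.35
tool_pos: [0.4369, 0.1906, 0.084]
ee_rot: [3.141, -0.0, 1.651]
contact_force: [0.6, 0.0, -3.1]
opening: 0.0163
grip_force: 100.2
```

Emit:
jog_arm --pt "0 0 -0.008 0" --pt "0 0 -0.006 0" --pt "0 0 -0.004 0" --pt "0 0 0 0" --pt "0 0 0 0.8" --pt "0 0 0 1.4" --pt "0 0 0 1.6" --pt "0 0 0 1.5" --pt "0 0 0 1.3" --pt "0 0 0 0.7"

```text
time_s: 34.18
tool_pos: [0.4365, 0.1904, 0.1006]
ee_rot: [-3.141, 0.0, 1.522]
contact_force: [-0.6, 0.1, -2.6]
opening: 0.0164
grip_force: 100.2
```

```bash
python3 slab.py scene side; python3 go.py 432 -101 101 87.3 20
```

```text
tcp [436.5 190.4 100.6] 87.2 [-0.6  0.1 -2.6]
scene 904 (array([429.8,  89.1]), array([87.7, 87.6]), 88.5) top z 0.0894 slope [-0.012  0.006] tool-frame [-101.5   -1.8]
scene 893 (array([ 623.4, -205.9]), array([89.7, 86.7]), 85.5) top z 0.0316 slope [-0.001 -0.001] tool-frame [-386.6  206.1]
side 1009 (array([ 623.1, -208.9]), array([90.2, 90.5]), 86.5) top z 0.032 slope [0.009 0.01 ] tool-frame [-389.7  206. ]
side 737 (array([428.2,  85.7]), array([90.8, 88.3]), 87.7) top z 0.0898 slope [-0.     0.018] tool-frame [-105.    -3.2]
t 34.3 [436.6 190.4 100.7] [-180.     0.    87.3] F [-0.6  0.8 -3.6] op 0.0162
[[-0.0145, 0.0005, 0.0, 0.0], [-0.0145, 0.0005, 0.0, 0.0], [-0.0145, 0.0005, 0.0, 0.0], [-0.0145, 0.0005, 0.0, 0.0], [-0.0145, 0.0005, 0.0, 0.0], [-0.0145, 0.0005, 0.0, 0.0], [-0.0145, 0.0005, 0.0, 0.0], [-0.0145, 0.0005, 0.0, 0.0], [-0.0145, 0.0005, 0.0, 0.0], [-0.0145, 0.0005, 0.0, 0.0]]
[[-0.0145, 0.0005, 0.0, 0.0], [-0.0145, 0.0005, 0.0, 0.0], [-0.0145, 0.0005, 0.0, 0.0], [-0.0145, 0.0005, 0.0, 0.0], [-0.0145, 0.0005, 0.0, 0.0], [-0.015, 0.0005, 0.0, 0.0], [-0.0145, 0.0005, 0.0, 0.0], [-0.015, 0.0005, 0.0, 0.0], [-0.0145, 0.0, 0.0, 0.0], [-0.015, 0.0005, -0.0005, 0.0]]
```

Emit:
jog_arm --pt "-0.004 0 0 0" --pt "-0.008 0 0 0" --pt "-0.012 0.001 0 0" --pt "-0.014 0.001 0 0" --pt "-0.014 0.001 0 0" --pt "-0.014 0.001 0 0" --pt "-0.014 0.001 0 0" --pt "-0.014 0.001 0 0" --pt "-0.014 0.001 0 0" --pt "-0.014 0.001 0 0"

```text
time_s: 35.12
tool_pos: [0.4386, 0.0666, 0.101]
ee_rot: [-3.141, 0.0, 1.523]
contact_force: [0.2, -0.2, -2.1]
opening: 0.0166
grip_force: 100.1
```

Emit:
jog_arm --pt "-0.014 0.001 0 0" --pt "-0.014 0.001 0 0" --pt "-0.014 0.001 0 0" --pt "-0.014 0 0 0" --pt "-0.014 0 0 0" --pt "-0.014 0 0 0" --pt "-0.014 0 0 0" --pt "-0.014 0 0 0" --pt "-0.014 0 0 0" --pt "-0.014 0 0 0"

```text
time_s: 35.95
tool_pos: [0.4346, -0.0732, 0.101]
ee_rot: [-3.141, 0.0, 1.523]
contact_force: [0.2, 0.6, -2.7]
opening: 0.0165
grip_force: 100.1
```

Emit:
jog_arm --pt "-0.01 0 0 0" --pt "-0.007 0 0 0" --pt "-0.004 0 0 0" --pt "0 0 0 0" --pt "0 0 0 0"

```text
time_s: 36.37
tool_pos: [0.4343, -0.0926, 0.101]
ee_rot: [-3.141, -0.0, 1.523]
contact_force: [0.4, 0.3, -2.0]
opening: 0.0163
grip_force: 100.2
```

```bash
python3 slab.py scene side; python3 go.py 433.7 -96.8 101 87.3 2
```

```text
tcp [434.3 -92.6 101. ] 87.3 [ 0.4  0.3 -2. ]
scene 892 (array([ 623.6, -205.8]), array([88. , 85.4]), 85.6) top z 0.0314 slope [-0.005 -0.003] tool-frame [-104.   194.4]
scene 742 (array([ 428.3, -194.3]), array([89.8, 88.9]), 0.3) top z 0.0896 slope [-0.016  0.012] tool-frame [-101.8   -1.2]
side 1229 (array([ 426.1, -196.8]), array([90.6, 87.4]), 89.1) top z 0.0899 slope [0.001 0.014] tool-frame [-104.5   -3.3]
side 1008 (array([ 622.8, -209.3]), array([88.2, 90.2]), 85.7) top z 0.0318 slope [0.006 0.009] tool-frame [-107.5  193.8]
t 36.5 [434.4 -92.2 101. ] [-180.    -0.    87.3] F [-0.3  0.5 -2.1] op 0.0162
[[-0.0025, 0.0, 0.0, 0.0], [-0.002, -0.0005, 0.0, 0.0]]
```

Emit:
jog_arm --pt "-0.002 0 0 0" --pt "-0.002 0 0 0" --pt "0 0 0.004 0" --pt "0 0 0.007 0" --pt "0 0 0.009 0" --pt "0 0 0.009 0" --pt "0 0 0.007 0" --pt "0 0 0.006 0" --pt "0 0 0.005 0" --pt "0 0 0.004 0"

```text
time_s: 37.3
tool_pos: [0.4341, -0.0966, 0.0492]
ee_rot: [-3.141, -0.0, 1.524]
contact_force: [-0.6, 0.0, -3.3]
opening: 0.0162
grip_force: 100.2
```

Emit:
jog_arm --pt "0 0 0.003 0" --pt "0 0 0.003 0" --pt "0 0 0.003 0" --pt "0 0 0.003 0" --pt "0 0 0.003 0" --pt "0 0 0 0" --pt "0 0 0 0"

```text
time_s: 37.88
tool_pos: [0.4342, -0.0967, 0.035]
ee_rot: [-3.141, -0.0, 1.524]
contact_force: [0.1, 0.7, -2.6]
opening: 0.0167
grip_force: 100.2
```

```bash
python3 slab.py scene side
```

```text
tcp [434.2 -96.7  35. ] 87.3 [ 0.1  0.7 -2.6]
scene 891 (array([ 622.9, -205. ]), array([88.6, 86.4]), 85.3) top z 0.0313 slope [-0.002  0.001] tool-frame [-99.3 193.5]
scene 712 (array([ 426.9, -196.8]), array([88.6, 87.6]), 0.2) top z 0.0316 slope [-0.006 -0.002] tool-frame [-100.4   -2.6]
side 1224 (array([ 427.5, -199.8]), array([90.9, 88.6]), 89.4) top z 0.0317 slope [0.008 0.006] tool-frame [-103.4   -1.9]
side 1010 (array([ 622.8, -209.6]), array([88. , 90.3]), 84.6) top z 0.0319 slope [0.01  0.006] tool-frame [-103.9  193.6]
```

Emit:
jog_arm --pt "0.005 0 0 0" --pt "0.01 0 0 0" --pt "0.018 0 0 0" --pt "0.02 0 0 0" --pt "0.02 0 0 0" --pt "0.02 0 0 0" --pt "0.02 0 0 0" --pt "0.02 0 0 0" --pt "0.02 0 0 0" --pt "0.01 0 0 0"

```text
time_s: 38.82
tool_pos: [0.4419, 0.0685, 0.0352]
ee_rot: [3.141, -0.0, 1.525]
contact_force: [1.1, -0.7, -2.9]
opening: 0.016
grip_force: 100.2
```

Emit:
jog_arm --pt "0 0 -0.01 0" --pt "0 0 -0.02 0" --pt "0 0 -0.02 0" --pt "0 0 -0.02 0" --pt "0 0 -0.02 0" --pt "0.01 0 -0.02 0" --pt "0.025 0.004 0 0" --pt "0.035 0.006 0 0" --pt "0.035 0.006 0 0" --pt "0.035 0.006 0 0"

```text
time_s: 39.65
tool_pos: [0.4707, 0.2056, 0.146]
ee_rot: [3.141, -0.0, 1.522]
contact_force: [1.0, -0.3, -2.6]
opening: 0.0162
grip_force: 100.3
```

Emit:
jog_arm --pt "0.03 0.006 0 0" --pt "0.03 0.006 0 0" --pt "0.03 0.006 0 0" --pt "0.03 0.006 0 0" --pt "0.025 0.006 0 0" --pt "0.015 0 0 0" --pt "0 0 0 -6" --pt "0 0 0 -7" --pt "0 0 0 -7" --pt "0 0 0 -7"

```text
time_s: 40.48
tool_pos: [0.5075, 0.3622, 0.1451]
ee_rot: [-3.14, 0.0, 2.001]
contact_force: [-0.6, -0.6, -1.6]
opening: 0.0166
grip_force: 100.3
```

Emit:
jog_arm --pt "0 0 0 -7" --pt "0 0 0 -7" --pt "0 0 0 -7" --pt "0 0 0 -7" --pt "0 0 0 -7" --pt "0 0 0 -7" --pt "0 0 0 -6" --pt "0 0 0 0" --pt "0 0 0 0"

```text
time_s: 41.23
tool_pos: [0.5077, 0.3624, 0.1452]
ee_rot: [-3.141, -0.0, 2.829]
contact_force: [-0.4, -0.0, -1.6]
opening: 0.0163
grip_force: 100.3
```

```bash
python3 slab.py scene; python3 go.py 485.8 375.6 60 162 10
```

```text
tcp [507.7 362.4 145.2] 162.1 [-0.4 -0.  -1.6]
scene 894 (array([ 623.3, -205. ]), array([89.2, 86.9]), 86.2) top z 0.0315 slope [-0.007 -0.001] tool-frame [-284.6 -504.3]
scene 733 (array([ 427.1, -197.3]), array([87.9, 87.9]), 0.1) top z 0.0313 slope [-0.004  0.003] tool-frame [ -95.5 -557.3]
t 41.3 [507.8 362.6 145.2] [-180.    -0.   162.1] F [-0.9 -0.1 -2.2] op 0.0167
[[0.0025, 0.0005, 0.0085, 0.0], [0.0025, 0.0005, 0.0085, 0.0], [0.0025, 0.0005, 0.0085, 0.0], [0.0025, 0.0005, 0.0085, 0.0], [0.0025, 0.0005, 0.0085, 0.0], [0.0025, 0.0005, 0.0085, 0.0], [0.0025, 0.0005, 0.0085, 0.0], [0.0025, 0.0005, 0.0085, 0.0], [0.0025, 0.001, 0.0085, 0.0], [0.0025, 0.0005, 0.0085, 0.0]]
```

Emit:
jog_arm --pt "0.0025 0.0005 0.009 0" --pt "0.0025 0.0005 0.009 0" --pt "0.0025 0.0005 0.009 0" --pt "0.0025 0.0005 0.009 0" --pt "0.0025 0.0005 0.009 0" --pt "0.0025 0.0005 0.009 0" --pt "0.0025 0.0005 0.009 0" --pt "0.0025 0.0005 0.009 0" --pt "0.0025 0.0005 0.009 0" --pt "0.0025 0.0005 0.008 0"

```text
time_s: 42.12
tool_pos: [0.4854, 0.3758, 0.0549]
ee_rot: [-3.141, -0.0, 2.833]
contact_force: [0.9, 0.1, -0.9]
opening: 0.0163
grip_force: 100.3
```

Emit:
jog_arm --pt "0 0 0.006 0" --pt "0 0 0.005 0" --pt "0 0 0.004 0" --pt "0 0 0.003 0" --pt "0 0 0.003 0" --pt "0 0 0.002 0" --pt "0 0 0.0015 0" --pt "0 0 0 0" --pt "0 0 0 0"

```text
time_s: 42.87
tool_pos: [0.4859, 0.3758, 0.0317]
ee_rot: [3.141, 0.0, 2.833]
contact_force: [-0.1, 0.0, -1.9]
opening: 0.0162
grip_force: 100.4
```

Emit:
jog_arm --pt "0 0 0.001 0" --pt "0 0 0 0" --pt "0 0 0 0"

```text
time_s: 43.12
tool_pos: [0.4858, 0.3759, 0.0311]
ee_rot: [3.141, 0.0, 2.833]
contact_force: [-2.5, -0.1, 4.7]
opening: 0.0163
grip_force: 101.1
```

Emit:
jog_arm --pt "0 0 0 0" --pt "0 0 0 0" --pt "0 0 0 0" --pt "0 0 0 0" --pt "0 0 0 0" --jaw 0.045

```text
time_s: 43.53
tool_pos: [0.4858, 0.3757, 0.0304]
ee_rot: [3.142, 0.0, 2.833]
contact_force: [0.2, -0.5, -0.1]
opening: 0.0448
grip_force: 0.0
```

Emit:
jog_arm --pt "0 0 -0.01 0" --pt "0 0 -0.02 0" --pt "0 0 -0.025 0" --pt "0 0 -0.03 0" --pt "0 0 -0.03 0" --pt "0 0 -0.03 0" --pt "0 0 -0.03 0" --pt "0 0 -0.02 0" --pt "0 0 0 0" --pt "0 0 0 0"

```text
time_s: 44.37
tool_pos: [0.4864, 0.3762, 0.2276]
ee_rot: [3.139, 0.002, 2.833]
contact_force: [0.3, -0.3, 0.1]
opening: 0.0448
grip_force: 0.0
```

```bash
python3 tur.py; python3 go.py 525 -312 200 87.3 30|head -1
```

```text
[0.48556114 0.37557838 0.22595131] 162.29646798879867
handle 1723 318.8607080673244 148.18107951247825 (array([460.2, 383.4]), array([ 17.4, 108.7]), 72.5) 0.0749866328196728
handle 63 365.1587301587302 346.53968253968253 (array([733.4, 358.6]), array([ 5.2, 25.6]), 1.0) 0.06451042650046954
board (array([578.9, 343.6]), array([139.9, 170.8]), 78.2) 0.005639899052528806
t 44.4 [485.6 375.6 226. ] [180.    0.  162.3] F [ 0.6  0.4 -0.2] op 0.0454
```

Emit:
jog_arm --pt "0 0 0 5" --pt "0 0 0 7" --pt "0 0 0 7" --pt "0 0 0 7" --pt "0 0 0 7" --pt "0 0 0 7" --pt "0 0 0 7" --pt "0 0 0 7" --pt "0 0 0 7" --pt "0 0 0 7" --jaw 0.07

```text
time_s: 45.25
tool_pos: [0.4848, 0.375, 0.2236]
ee_rot: [-3.139, 0.002, 1.64]
contact_force: [0.4, 0.9, 0.1]
opening: 0.0699
grip_force: 0.0
```

Emit:
jog_arm --pt "0 0 0 7" --pt "-0.03 0.003 0 0" --pt "-0.03 0.003 0 0" --pt "-0.03 0.003 0 0" --pt "-0.03 0.003 0 0" --pt "-0.03 0.003 0 0" --pt "-0.03 0.003 0 0" --pt "-0.03 0.003 0 0" --pt "-0.03 0.003 0 0" --pt "-0.03 0.003 0 0"

```text
time_s: 46.08
tool_pos: [0.4987, 0.1032, 0.224]
ee_rot: [-3.139, 0.001, 1.524]
contact_force: [0.4, -0.3, 0.3]
opening: 0.07
grip_force: 0.0
```

Emit:
jog_arm --pt "-0.03 0.003 0 0" --pt "-0.03 0.003 0 0" --pt "-0.03 0.003 0 0" --pt "-0.03 0.003 0 0" --pt "-0.03 0.003 0 0" --pt "-0.03 0.003 0 0" --pt "-0.03 0.003 0 0" --pt "-0.03 0.003 0 0" --pt "0 0 0 0" --pt "0 0 0 0"

```text
time_s: 46.92
tool_pos: [0.5116, -0.1372, 0.224]
ee_rot: [-3.139, -0.001, 1.521]
contact_force: [-0.7, 0.2, 0.7]
opening: 0.07
grip_force: 0.0
```

```bash
cat > tab.py <<'E'
from m import *
p,d,c=snap('wrist'); X=cloud(d,c); z=X[...,2]; save(p,'wt2.png')
m=big((z>.06)&(z<.08)&(abs(X[...,0]-.52)<.06)&(X[...,1]>-.36)&(X[...,1]<-.2))[0]; r=rect(X[m]); print('tab',m.sum(),r,np.median(z[m]))
t=(np.array(r[0])-[524.6,-198.4])@np.array([-.047,-.9989]); print('bar pos mm',110-t)
E
python3 tab.py; python3 slab.py wrist scene; python3 go.py 520.5 -307.8 100 87.3 10
```

```text
tab 340 (array([ 519.9, -307.5]), array([12.1, 33.6]), 88.5) 0.07035493534998968
bar pos mm 0.7991099999999989
tcp [ 511.6 -136.2  224.2] 87.2 [ 0.5 -0.6 -0.3]
wrist 4216 (array([ 622.2, -207. ]), array([87.2, 86.3]), 85.7) top z 0.0314 slope [ 0.    -0.001] tool-frame [-65.4 113.9]
wrist 4152 (array([ 427.7, -198.2]), array([86.5, 86.2]), 89.0) top z 0.0314 slope [ 0.    -0.001] tool-frame [-66.  -80.8]
scene 890 (array([ 623. , -205.5]), array([88.2, 87.1]), 85.9) top z 0.0316 slope [-0.004 -0.   ] tool-frame [-63.8 114.6]
scene 721 (array([ 426.8, -198.1]), array([89.8, 89.7]), 0.5) top z 0.0316 slope [-0.003  0.005] tool-frame [-66.  -81.6]
t 47.1 [ 512.  -135.2  224.7] [-179.9   -0.    87.3] F [0.  0.5 0.2] op 0.0696
[[-0.017, 0.0015, 0.0125, 0.0], [-0.017, 0.0015, 0.0125, 0.0], [-0.0175, 0.0015, 0.0125, 0.0], [-0.017, 0.0015, 0.0125, 0.0], [-0.0175, 0.002, 0.0125, 0.0], [-0.017, 0.0015, 0.0125, 0.0], [-0.0175, 0.002, 0.0125, 0.0], [-0.017, 0.0015, 0.0125, 0.0], [-0.0175, 0.002, 0.0125, 0.0], [-0.017, 0.0015, 0.012, 0.0]]
```

Emit:
jog_arm --pt "-0.017 0.0017 0.012 0" --pt "-0.017 0.0017 0.012 0" --pt "-0.017 0.0017 0.012 0" --pt "-0.017 0.0017 0.012 0" --pt "-0.017 0.0017 0.012 0" --pt "-0.017 0.0017 0.012 0" --pt "-0.017 0.0017 0.012 0" --pt "-0.017 0.0017 0.012 0" --pt "-0.018 0.0015 0.012 0" --pt "-0.018 0.0015 0.012 0"

```text
time_s: 47.9
tool_pos: [0.5214, -0.3079, 0.1047]
ee_rot: [-3.141, -0.0, 1.526]
contact_force: [0.6, -0.6, 0.2]
opening: 0.0703
grip_force: 0.0
```

Emit:
jog_arm --pt "0 0 0.01 0" --pt "0 0 0.01 0" --pt "0 0 0.01 0" --pt "0 0 0.01 0" --pt "0 0 0.01 0" --pt "0 0 0.01 0" --pt "0 0 0.01 0" --pt "0 0 0.007 0" --pt "0 0 0 0" --pt "0 0 0 0"

```text
time_s: 48.73
tool_pos: [0.5209, -0.3085, 0.0281]
ee_rot: [-3.141, -0.0, 1.524]
contact_force: [0.5, 0.5, 0.5]
opening: 0.0702
grip_force: 0.0
```

```bash
python3 go.py 520 -307.6 26 87.3 2; python3 slab.py
```

```text
t 48.7 [ 520.9 -308.5   28.1] [-180.    -0.    87.3] F [0.5 0.5 0.5] op 0.0702
[[0.0005, -0.0005, 0.001, 0.0], [0.0005, -0.0005, 0.001, 0.0]]
tcp [ 520.9 -308.5   28.1] 87.3 [0.5 0.5 0.5]
```

Emit:
jog_arm --pt "0 0 0 0" --pt "0 0 0 0" --pt "0 0 0 0" --pt "0 0 0 0" --pt "0 0 0 0" --pt "0 0 0 0" --jaw 0.02 --grip_force 25

```text
time_s: 49.23
tool_pos: [0.5198, -0.3086, 0.0293]
ee_rot: [-3.139, -0.0, 1.524]
contact_force: [-6.8, -0.7, 7.5]
opening: 0.0338
grip_force: 26.2
```

Emit:
jog_arm --pt "0.003 0 0 0" --pt "0.005 0 0 0" --pt "0.006 0 0 0" --pt "0.006 0 0 0" --pt "0.006 0 0 0" --pt "0.006 0 0 0" --pt "0.006 0 0 0" --pt "0.005 0 0 0" --pt "0.004 0 0 0" --pt "0 0 0 0"

```text
time_s: 50.07
tool_pos: [0.5219, -0.261, 0.0293]
ee_rot: [-3.139, -0.001, 1.524]
contact_force: [-6.4, 1.5, 7.9]
opening: 0.0334
grip_force: 26.3
```

Emit:
jog_arm --pt "0.001 0 0 0" --pt "0.001 0 0 0" --pt "0.001 0 0 0" --pt "0.001 0 0 0" --pt "0.001 0 0 0" --pt "0.001 0 0 0" --pt "0 0 0 0" --pt "0 0 0 0"

```text
time_s: 50.73
tool_pos: [0.5222, -0.2556, 0.0292]
ee_rot: [-3.139, -0.0, 1.524]
contact_force: [-7.1, -0.6, 7.6]
opening: 0.0332
grip_force: 26.3
```

Emit:
jog_arm --pt "0.001 0 0 0" --pt "0.001 0 0 0" --pt "0.001 0 0 0" --pt "0.001 0 0 0" --pt "0 0 0 0" --pt "0 0 0 0"

```text
time_s: 51.23
tool_pos: [0.5224, -0.2518, 0.0293]
ee_rot: [-3.139, -0.0, 1.524]
contact_force: [-7.1, -1.7, 7.5]
opening: 0.0336
grip_force: 26.3
```

Emit:
jog_arm --pt "0.001 0 0 0" --pt "0 0 0 0" --pt "0.001 0 0 0" --pt "0 0 0 0" --pt "0 0 0 0"

```text
time_s: 51.65
tool_pos: [0.5225, -0.2499, 0.0293]
ee_rot: [-3.139, -0.0, 1.524]
contact_force: [-7.7, -2.0, 7.6]
opening: 0.0332
grip_force: 26.2
```

```bash
python3 slab.py scene side wrist
```

```text
tcp [ 522.5 -249.9   29.3] 87.3 [-7.7 -2.   7.6]
scene 908 (array([ 621.6, -202.8]), array([89.6, 86.4]), 87.7) top z 0.0314 slope [-0.001  0.001] tool-frame [51.7 96.9]
scene 736 (array([ 429.4, -193.9]), array([88.4, 86.8]), 87.9) top z 0.0314 slope [-0.009 -0.002] tool-frame [ 51.6 -95.6]
side 1099 (array([ 428.5, -195.3]), array([85.6, 87.6]), 86.3) top z 0.0318 slope [ 0.007 -0.004] tool-frame [ 50.2 -96.4]
side 334 (array([ 620.8, -223.2]), array([90.1, 50.6]), 1.2) top z 0.0324 slope [-0.002 -0.002] tool-frame [31.3 97. ]
wrist 27140 (array([ 429.1, -195.5]), array([87.2, 88.9]), 87.3) top z 0.0314 slope [-0.003 -0.   ] tool-frame [ 49.9 -95.8]
wrist 26930 (array([ 621.8, -204.1]), array([87.3, 88.9]), 87.1) top z 0.0313 slope [ 0.002 -0.   ] tool-frame [50.4 97.1]
```

Emit:
jog_arm --pt "0.001 0 0 0" --pt "0 0 0 0" --pt "0 0 0 0" --pt "0 0 0 0"

```text
time_s: 52.13
tool_pos: [0.5225, -0.249, 0.0293]
ee_rot: [-3.139, -0.0, 1.524]
contact_force: [-7.0, -2.6, 7.8]
opening: 0.0336
grip_force: 26.2
```

Emit:
jog_arm --pt "0.001 0 0 0" --pt "0 0 0 0" --pt "0 0 0 0" --pt "0 0 0 0"

```text
time_s: 52.47
tool_pos: [0.5225, -0.2489, 0.0293]
ee_rot: [-3.14, 0.001, 1.524]
contact_force: [-7.8, -5.9, 6.8]
opening: 0.0337
grip_force: 26.1
```

The force has risen and the bar has stalled, so the slabs are seated. Releasing now.

Emit:
jog_arm --pt "0 0 0 0" --pt "0 0 0 0" --pt "0 0 0 0" --pt "0 0 0 0" --pt "0 0 0 0" --pt "0 0 0 0" --jaw 0.07

```text
time_s: 52.97
tool_pos: [0.5241, -0.2476, 0.0285]
ee_rot: [3.141, 0.0, 1.524]
contact_force: [0.0, -0.9, -0.3]
opening: 0.07
grip_force: 0.0
```

Emit:
jog_arm --pt "0 0 -0.005 0" --pt "0 0 -0.01 0" --pt "0 0 -0.015 0" --pt "0 0 -0.02 0" --pt "0 0 -0.03 0" --pt "0 0 -0.03 0" --pt "0 0 -0.03 0" --pt "0 0 -0.03 0" --pt "0 0 -0.03 0" --pt "0.03 0 0 0"

```text
time_s: 53.8
tool_pos: [0.5291, -0.2222, 0.2362]
ee_rot: [3.13, 0.006, 1.521]
contact_force: [2.0, 0.3, 0.4]
opening: 0.0703
grip_force: 0.0
```

Emit:
jog_arm --pt "0.03 0 0 0" --pt "0.03 0 0 0" --pt "0.03 0 0 0" --pt "0 0 0 0" --pt "0 0 0 0" --pt "0 0 0 0"

```text
time_s: 54.3
tool_pos: [0.5299, -0.128, 0.2293]
ee_rot: [3.141, 0.001, 1.524]
contact_force: [0.7, -0.7, 0.4]
opening: 0.0697
grip_force: 0.0
```

```bash
python3 tab.py; python3 slab.py wrist scene; python3 go.py 490 374 225 87.3 20
```

```text
tab 328 (array([ 522.6, -247.8]), array([11.5, 32.4]), 87.6) 0.07070165093774863
bar pos mm 60.56033999999999
tcp [ 529.8 -128.5  229.1] 87.3 [-0.   0.3 -0.3]
wrist 4056 (array([ 621.2, -202.4]), array([86.6, 86.4]), 87.3) top z 0.0314 slope [-0.    -0.001] tool-frame [-69.5  94.8]
wrist 4050 (array([ 429.5, -193.6]), array([86.9, 86.9]), 87.0) top z 0.0314 slope [-0.001 -0.001] tool-frame [-69.8 -97.1]
scene 906 (array([ 621.4, -202.3]), array([90.3, 86.9]), 86.5) top z 0.0315 slope [-0.004 -0.001] tool-frame [-69.4  95. ]
scene 725 (array([ 429.3, -192.3]), array([88.3, 88.5]), 87.0) top z 0.0314 slope [-0.005  0.005] tool-frame [-68.6 -97.4]
t 54.5 [ 529.7 -128.8  228.8] [180.    0.   87.2] F [-0.3  0.5  0.4] op 0.0697
[[0.025, -0.003, 0.0, 0.0], [0.025, -0.003, 0.0, 0.0], [0.025, -0.003, 0.0, 0.0], [0.025, -0.003, 0.0, 0.0], [0.025, -0.003, 0.0, 0.0], [0.025, -0.0035, 0.0005, 0.0], [0.025, -0.003, 0.0, 0.0], [0.025, -0.0035, 0.0005, 0.0], [0.025, -0.003, 0.0, 0.0], [0.025, -0.0035, 0.0005, 0.0]]
[[0.025, -0.003, 0.0, 0.0], [0.025, -0.0035, 0.0005, 0.0], [0.025, -0.003, 0.0, 0.0], [0.025, -0.0035, 0.0005, 0.0], [0.025, -0.003, 0.0, 0.0], [0.025, -0.0035, 0.0005, 0.0], [0.025, -0.003, 0.0, 0.0], [0.025, -0.0035, 0.0005, 0.0], [0.025, -0.003, 0.0, 0.0], [0.0255, -0.0035, 0.0005, 0.0]]
```

View pics/wt2.png

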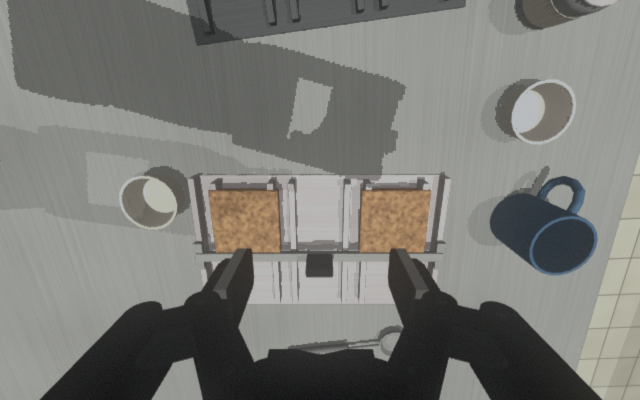

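The slabs at (245,221) and (395,221) sit squarely between the stops and the bar, and the bar reads about 60 mm. Now I'll go back to the turner.

Emit:
jog_arm --pt "0.025 -0.003 0 0" --pt "0.025 -0.003 0 0" --pt "0.025 -0.003 0 0" --pt "0.025 -0.003 0 0" --pt "0.025 -0.003 0 0" --pt "0.025 -0.003 0 0" --pt "0.025 -0.003 0 0" --pt "0.025 -0.003 0 0" --pt "0.025 -0.003 0 0" --pt "0.025 -0.003 0 0" --jaw 0.04

```text
time_s: 55.28
tool_pos: [0.5116, 0.1235, 0.2286]
ee_rot: [3.142, 0.0, 1.522]
contact_force: [-0.0, 1.2, -0.3]
opening: 0.0399
grip_force: 0.0
```

Emit:
jog_arm --pt "0.025 -0.003 0 0" --pt "0.025 -0.003 0 0" --pt "0.025 -0.003 0 0" --pt "0.025 -0.003 0 0" --pt "0.025 -0.003 0 0" --pt "0.025 -0.004 0 0" --pt "0.025 -0.004 0 0" --pt "0.025 -0.004 0 0" --pt "0.025 -0.004 0 0" --pt "0.025 -0.004 0 0"

```text
time_s: 56.12
tool_pos: [0.4888, 0.375, 0.2284]
ee_rot: [-3.141, 0.0, 1.522]
contact_force: [0.5, -0.3, 0.5]
opening: 0.0398
grip_force: 0.0
```

Emit:
jog_arm --pt "0 0 0 -5" --pt "0 0 0 -7" --pt "0 0 0 -7" --pt "0 0 0 -7" --pt "0 0 0 -7" --pt "0 0 0 -7" --pt "0 0 0 -7" --pt "0 0 0 -7" --pt "0 0 0 -7" --pt "0 0 0 -7"

```text
time_s: 56.95
tool_pos: [0.489, 0.3738, 0.2283]
ee_rot: [-3.141, -0.0, 2.715]
contact_force: [0.8, 0.3, -0.1]
opening: 0.04
grip_force: 0.0
```

Emit:
jog_arm --pt "0 0 0 -7" --pt "0 0 0 0" --pt "0 0 0 0" --pt "0 0 0 0"

```text
time_s: 57.28
tool_pos: [0.4887, 0.3742, 0.2284]
ee_rot: [-3.141, -0.0, 2.828]
contact_force: [-0.5, -0.8, 0.4]
opening: 0.0405
grip_force: 0.0
```

```bash
python3 tur.py; python3 go.py 485 375.8 60 162.5 10
```

```text
[0.48859466 0.37431299 0.22846136] 162.09977358780844
handle 1723 320.3836331979106 145.9019152640743 (array([460.6, 383.3]), array([ 17.6, 108.3]), 71.7) 0.07498830527806248
handle 58 362.7068965517241 346.2758620689655 (array([733.1, 351.9]), array([ 6.4, 24.7]), 3.3) 0.06451001955274067
board (array([578.5, 343.8]), array([139.9, 170.2]), 78.2) 0.005606494669227845
t 57.3 [488.6 374.3 228.5] [-180.    -0.   162.1] F [ 0.4 -0.2  0.6] op 0.0401
[[0.0005, 0.0, 0.017, 0.0], [0.0005, 0.0, 0.017, 0.0], [0.0005, 0.0, 0.017, 0.0], [0.0005, 0.0, 0.017, 0.0], [0.0005, 0.0, 0.0165, 0.0], [0.0005, 0.0, 0.017, 0.0], [0.0, 0.0, 0.0165, 0.0], [0.0005, 0.0, 0.017, 0.0], [0.0, 0.0, 0.0165, 0.0], [0.0005, 0.0005, 0.017, -0.5]]
```

The turner is still in place. The task says to finish with the turner, so I'll pick it up and lay it down again as the last action.

Emit:
jog_arm --pt "0.001 0 0.022 0" --pt "0.001 0 0.022 0" --pt "0.001 0.0005 0.022 0" --pt "0.0005 0 0.022 0" --pt "0 0 0.022 0" --pt "0 0 0.022 0" --pt "0 0 0.022 0" --pt "0 0 0.022 0" --pt "0 0 0.015 0" --pt "0 0 0.006 0"

```text
time_s: 58.17
tool_pos: [0.4839, 0.3751, 0.029]
ee_rot: [-3.139, -0.002, 2.831]
contact_force: [-0.6, 0.2, 0.6]
opening: 0.0398
grip_force: 0.0
```

Emit:
jog_arm --pt "0 0 0 0" --pt "0 0 0 0" --pt "0 0 0 0"

```text
time_s: 58.42
tool_pos: [0.4859, 0.3767, 0.0327]
ee_rot: [3.14, 0.001, 2.832]
contact_force: [-0.1, 0.1, 0.1]
opening: 0.0403
grip_force: 0.0
```

Emit:
jog_arm --pt "0 0 0 0" --pt "0 0 0 0" --pt "0 0 0 0" --pt "0 0 0 0" --pt "0 0 0 0" --pt "0 0 0 0" --pt "0 0 0 0" --jaw 0 --grip_force 70

```text
time_s: 59.0
tool_pos: [0.4857, 0.3767, 0.0324]
ee_rot: [3.14, 0.001, 2.833]
contact_force: [-0.4, -0.1, 6.1]
opening: 0.0169
grip_force: 71.4
```

Emit:
jog_arm --pt "0 0 -0.003 0" --pt "0 0 -0.005 0" --pt "0 0 -0.004 0" --pt "0 0 0 0" --pt "0 0 0 0" --pt "0 0 0.004 0" --pt "0 0 0.004 0" --pt "0 0 0.0025 0" --pt "0 0 0.0015 0" --pt "0 0 0 0"

```text
time_s: 59.83
tool_pos: [0.4844, 0.3763, 0.0323]
ee_rot: [-3.141, -0.001, 2.833]
contact_force: [-6.7, -2.8, 14.6]
opening: 0.017
grip_force: 72.7
```

Emit:
jog_arm --pt "0 0 0 0" --pt "0 0 0 0" --pt "0 0 0 0" --pt "0 0 0 0" --pt "0 0 0 0" --jaw 0.045

```text
time_s: 60.25
tool_pos: [0.4851, 0.3761, 0.0313]
ee_rot: [-3.141, -0.0, 2.833]
contact_force: [-0.3, 0.4, 0.3]
opening: 0.0452
grip_force: 0.0
```

Emit:
jog_arm --pt "0 0 -0.01 0" --pt "0 0 -0.02 0" --pt "0 0 -0.025 0" --pt "0 0 -0.03 0" --pt "0 0 -0.03 0" --pt "0 0 -0.03 0" --pt "0 0 -0.03 0" --pt "0 0 -0.02 0" --pt "0 0 0 0" --pt "0 0 0 0"

```text
time_s: 61.08
tool_pos: [0.4857, 0.3766, 0.2285]
ee_rot: [3.139, 0.002, 2.833]
contact_force: [-0.5, -1.2, -0.5]
opening: 0.0452
grip_force: 0.0
```

```bash
python3 tur.py; python3 slab.py scene side
```

```text
[0.48496907 0.37601046 0.22693253] 162.2963650059679
handle 1694 319.71310507674144 148.34887839433293 (array([460., 385.]), array([ 16.9, 108.8]), 71.7) 0.07503428830700658
handle 66 365.1666666666667 346.469696969697 (array([733.7, 358.9]), array([25.7,  4.7]), 89.8) 0.06449133083012895
board (array([578.6, 343.6]), array([140. , 170.6]), 78.1) 0.005615672912019601
tcp [485.  376.  226.9] 162.3 [ 0.   0.1 -0.3]
scene 907 (array([ 621.7, -201.6]), array([89.9, 87.6]), 87.2) top z 0.0314 slope [-0.005 -0.001] tool-frame [-305.9 -508.7]
scene 744 (array([ 427.7, -192.9]), array([88.9, 90.2]), 87.5) top z 0.0315 slope [0.    0.001] tool-frame [-118.5 -559.4]
side 1104 (array([ 429. , -194.3]), array([86.7, 87.7]), 87.1) top z 0.0318 slope [ 0.004 -0.002] tool-frame [-120.1 -560.3]
side 919 (array([ 621.8, -203.2]), array([84.8, 89.7]), 87.3) top z 0.032 slope [ 0.007 -0.002] tool-frame [-306.5 -510.2]
```

View pics/wtur.png

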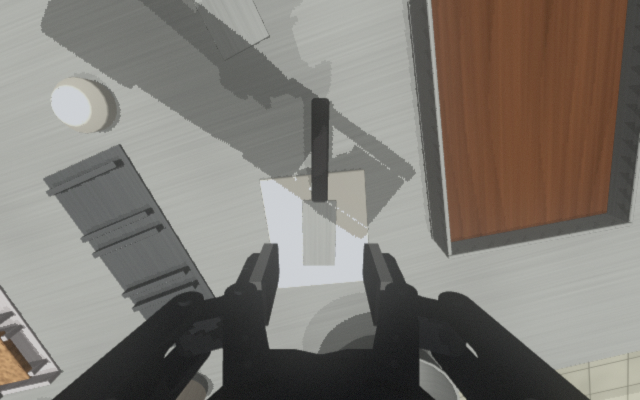

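The blade, around (319,232), lies flat on the white board. The handle is at (320,148) and the rack is empty. Handing the job in.

```bash
python3 -c "
from cell import ctrl; print(ctrl.finish_job())"
```

```text
the job is handed in; nothing more can be done
None
```

I handed the job in at about 61 s: both slabs sit against the tray's stops with the end bar pressing on them (bar at about 60 mm), and the turner lies with its blade flat on the white board.

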